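Load the wash station and log the batch

TASK

Load the wash: hold the beaker over the steel wash bowl and pour all the used filters into it, stand the empty beaker upright back on the bench, and slide every porcelain plate from the wooden stand fully down into a slot of its own in the steel rack. Only when all that is loaded, log the batch: take the scanner, aim it at the bar-code label and hold it steady there for about two seconds, then lay it back the right way up on the middle of its black mat, leaving the two solvent bottles undisturbed throughout.

Things in the scene. Friction and masses are not known exactly. Their poses are not given: they have to be found in the camera images.
- beaker: White plastic beaker, open at the top, 90 mm tall, outside diameter 56 mm at the foot widening to 66 mm at the rim, wall 3 mm, floor 5 mm thick. Origin: centre of its underside; z up along its axis. It holds the filters at the start.
- filter0: Used inlet filter, a plain steel cylinder 18 mm in diameter and 20 mm long, 20 g; 4 to 6 of them lie in the beaker at the start, the others are absent. Origin: its centre; z along its axis.
- filter1: Used inlet filter, a plain steel cylinder 18 mm in diameter and 20 mm long, 20 g; 4 to 6 of them lie in the beaker at the start, the others are absent. Origin: its centre; z along its axis.
- filter2: Used inlet filter, a plain steel cylinder 18 mm in diameter and 20 mm long, 20 g; 4 to 6 of them lie in the beaker at the start, the others are absent. Origin: its centre; z along its axis.
- filter3: Used inlet filter, a plain steel cylinder 18 mm in diameter and 20 mm long, 20 g; 4 to 6 of them lie in the beaker at the start, the others are absent. Origin: its centre; z along its axis.
- filter4: Used inlet filter, a plain steel cylinder 18 mm in diameter and 20 mm long, 20 g; 4 to 6 of them lie in the beaker at the start, the others are absent. Origin: its centre; z along its axis.
- filter5: Used inlet filter, a plain steel cylinder 18 mm in diameter and 20 mm long, 20 g; 4 to 6 of them lie in the beaker at the start, the others are absent. Origin: its centre; z along its axis.
- bowl: Fixed round stainless wash bowl, 144 mm across the rim, 55 mm tall, wall 4 mm. Origin: centre of its underside.
- plate0: White porcelain spot plate, a flat slab 80 mm wide (its x), 8 mm thick (its y), 110 mm tall (its z), 160 g, standing on its short edge in the wooden stand; 2 or 3 are present. Origin: centre of its lower edge; z up.
- plate1: White porcelain spot plate, a flat slab 80 mm wide (its x), 8 mm thick (its y), 110 mm tall (its z), 160 g, standing on its short edge in the wooden stand; 2 or 3 are present. Origin: centre of its lower edge; z up.
- plate2: White porcelain spot plate, a flat slab 80 mm wide (its x), 8 mm thick (its y), 110 mm tall (its z), 160 g, standing on its short edge in the wooden stand; 2 or 3 are present. Origin: centre of its lower edge; z up.
- stand: Fixed wooden drainer stand with three loose upright slots (12 mm wide) 55 mm apart; its base is 112 by 176 mm. Slots run along its x and lie side by side along its y; slot floors are 8 mm above the bench, fins reach 52 mm. Origin: centre of its underside.
- rack: Fixed stainless wash rack of the same shape as the wooden stand, with three tight upright slots, each 10.5 mm wide and 84 mm long, 55 mm apart; base 112 by 176 mm. Slots run along its x and lie side by side along its y; slot floors 8 mm above the bench, fins reach 52 mm. Origin: centre of its underside.
- rack_slot0 (a point): Centre of the floor of the rack's slot at y = -55 mm in the rack's frame, where the centre of a plate's lower edge belongs.
- rack_slot1 (a point): Centre of the floor of the rack's slot at y = 0 mm in the rack's frame, where the centre of a plate's lower edge belongs.
- rack_slot2 (a point): Centre of the floor of the rack's slot at y = 55 mm in the rack's frame, where the centre of a plate's lower edge belongs.
- scanner: Hand-held code scanner lying on the black mat: white handle 34 mm wide, from 5 to 35 mm high and 115 mm long (x from -80 to +35 mm), grey head 56 mm wide, 45 mm long and 40 mm tall at the +x end. Origin: centre of its underside, z up; it looks along its +x. It balances 13 mm ahead of the origin.
- scanner_window (a point): Centre of the scanner's window, on the front of its head: 80 mm ahead of the scanner's origin and 20 mm above its underside. The beam leaves along the scanner's +x and reads a label 40 to 160 mm ahead when it strikes within 18 mm of its centre, in the height and width of the beam, and the scanner faces it within 43 degrees of square.
- mat: Fixed black rubber mat, 220 by 110 mm, 4 mm thick, the scanner's place. Origin: centre of its underside; x along its length.
- label: Paper bar-code label, 80 mm wide and 66 mm high, on the 100 mm square grey panel of the fixed tag holder; the panel leans back, 60 degrees up from the bench, and faces the robot's side. Origin: centre of the label, 56 mm above the bench; z points straight out of it, y along its width.
- amber_bottle: Bystander: amber solvent bottle, 84 mm across, 180 mm tall. Origin: centre of its underside.
- clear_bottle: Bystander: clear solvent bottle, 80 mm across, 160 mm tall. Origin: centre of its underside.
Not all that is in view belongs to the job. Leave any orange or purple look-alike of the part that bears label alone.

How it is judged:
By the outcome, as a careful person would: the job done as asked, in the order asked, and still so for the second after the job is handed in, with the robot touching nothing.
Of plate0, plate1, plate2 only 2 to 3 are there at a start; the rules pass over those that are not, and their reading is None.
Of filter3, filter4, filter5 only 1 to 3 are there at a start; the rules pass over those that are not, and their reading is None.
At some moment in a run one of scanner, beaker may be knocked a few centimetres aside while the robot is not near it.
It also fails if it takes over 192 s, if anything falls off the work surface, if the arm or the gripper's body presses on something with over 40 N, if the wrist force passes 120 N, or if a joint passes its speed limit or range.

ROBOT

A 6-joint arm with a two-finger parallel gripper is mounted at the origin on the work surface. World frame = base frame: x ahead of the robot, y to its left, z up, the work surface at z = 0. Lengths are in mm, angles in degrees, forces in N, time in s.
With the tool pointing down it reaches from about 350 to 850 mm from the base axis. Payload 8.1 kg.
Tool frame: the origin (TCP) lies midway between the tips of the shut fingers; the grasp point (between the pads) lies 19 mm behind it (r.pinch_z is the distance from the TCP to the grasp point, in mm); z points along the fingers, y is the line along which they close (so a half turn about z gives the same grasp; the last joint's range is limited). The gripper opens to 85 mm and grips with 20 to 120 N. Pads are 22 mm wide; open, the fingers measure 114 mm over their backs; the gripper's body (76 mm by 85 mm) begins 54 mm behind the grasp point. The pads swing forward as they close: fully open they stand 13 mm farther back than shut.
Start: joints at [-74.278, 7.471, 85.268, -0, 87.261, -4.893], TCP at [211.272, -561.578, 231.292] pointing down, gripper open.
Joint ranges: [-169.43, 169.43], [-51.17, 129.36], [1.28, 143.12], [-76.62, 256.62], [0, 156.53], [-152.29, 152.29]. Speed limits (degrees/s): [136.94, 136.94, 159.86, 180, 180, 180].

INTERFACE

Orientations are given as [roll, pitch, yaw] about the fixed x, y, z axes, in that order (R = Rz(yaw) Ry(pitch) Rx(roll)).
In Python, from bench import r gives the robot as it stands.
- The arm moves only by the shell command python3 -m jog 'ROWS' [OPENING] [FORCE]. ROWS is JSON, one flat list of numbers, 6 for each row, row after row: the shift along the tool's x, y, z in m, then the turn, a rotation vector about the tool's x, y, z in rad. A call has 1 to 8 rows; each row is the pose to reach, as a shift and turn from the pose commanded when the call began, along the tool's axes at that moment; what a row does not reach only later rows make up. A row lasts 1/8 s, in which the tool goes at most 62.5 mm and 10.7 degrees, less where a joint would pass 70% of its speed; a pose out of reach is approached as far as the arm can. A call with a gripper value outside its range is refused whole. OPENING is the opening, from -1 (shut) to 1 (fully open), set as the call begins (- or left out, the last holds). The fingers move at their own pace and stop on an object; FORCE is the grip in N (left out, the last holds). Time passes only in rows, so rows that repeat a pose let the fingers close. It gives the time, the measured TCP pose, the force, the opening and the grip force at its end, in the units of the state.
- r.sense(): the state, without advancing time (a new reading comes with each control period).
- r.snapshot(name): name is "scene" or "top" or "wrist"; returns a dict with "pixels" (480x640x3 uint8, red, green, blue), "range_z" (480x640 float32, mm along the optical axis (not along the pixel's ray), 0 where there is no reading), "K" (3x3 intrinsics, pixels), "rvec" (rotation vector, rad) and "tvec" (3), from world to camera coordinates, as OpenCV has them. Camera axes: x right, y down, z forward; pixel columns grow to the right and rows downward; lengths in mm; the calibration is good to about 2 mm. A picture is of the moment at which its call begins.
- r.hand_in(): hands the job in; it is judged then, once.
Trained networks look in a picture, given as the dict that the camera call returned (one of the last four; its "shot" number tells which), for a name from the list of things; names that differ only in an ending like _2 or _b are one class to them, and where a whole thing is asked for, a point or a joint stands for the part that bears it (a point fixed in the world has none). Each returns a list of dicts, best first, with "score" (0 to 1); they miss things now and then, are a little off and sometimes report something else, mostly with a low value. They report only what shows in the picture. A call takes as long as a camera call. They do not tell look-alikes from the thing itself.
- r.look_for(picture, target): "bbox" ([left, top, right, bottom] in pixels, round what is visible of it).
- r.outline_of(picture, target): "region" (480x640 bool, what is visible of it) and "bbox" ([left, top, right, bottom] in pixels, round what is visible of it).
The state is a dict: "time": time; "joint_pos": joint angles; "qd": joint speeds; "joint_efforts": joint torques, N m; "tool_pos": TCP position; "tcp_rot": TCP orientation; "ft_force": force on the tool from outside, world axes, zero at the start; "wrist_torque": the same for the moment, N m; "finger_gap": finger opening in mm; "grip_force": force on a finger pad.
Only numpy, scipy, OpenCV 4.12 (cv2) and the standard library are available. Lean on these libraries where they do the work, as an engineer would, in place of code of your own. Each camera call takes 0.05 s, during which the arm holds its last target. There are 200 camera calls.

## Working session

There is one attempt and no reset: what is moved stays moved. The work goes in short steps, Python scripts to look and compute and a shell command to move; the robot and the scene stay as the last step left them, time stands still between calls to the robot, and variables do not carry over. Pictures are saved under pics/ and viewed, at most 14 in all, crops included, and the job is handed in when it is done.

```bash
mkdir -p pics; ls; cat > h.py <<'E'
import numpy as np, cv2
from bench import r
from scipy.spatial.transform import Rotation as R
def snap(n, save=None):
    p=r.snapshot(n)
    if save: cv2.imwrite('pics/'+save+'.png', p['pixels'][:,:,::-1])
    return p
def cloud(p, mask=None):
    z=p['range_z'].astype(float); v,u=np.nonzero((z>0)&(mask if mask is not None else True))
    K=p['K']; d=z[v,u]; c=np.c_[(u-K[0,2])*d/K[0,0],(v-K[1,2])*d/K[1,1],d]
    Rm=cv2.Rodrigues(np.array(p['rvec'],float))[0]
    return (c-np.array(p['tvec']).ravel())@Rm
def go(pos,rot=None,q=None):
    """print row (m, rad) from current measured pose to target TCP pos & rot (Rotation)"""
    s=r.sense(); R0=R.from_euler('xyz',s['tcp_rot'],degrees=True)
    if rot is None: rot=R0
    d=R0.inv().apply(np.array(pos)-s['tool_pos'])/1000
    print('row',np.round(np.r_[d,(R0.inv()*rot).as_rotvec()],4).tolist())
E
python3 - <<'E'
from h import *
s=r.sense(); print({k:np.round(v,2).tolist() for k,v in s.items()})
for n in('scene','top'):
    p=snap(n,n+'0'); print(n,p['tvec'],p['rvec'],p['K'][0,0], p['shot'])
    for t in ['beaker','filter0','bowl','plate0','stand','rack','scanner','mat','label','amber_bottle','clear_bottle']:
        for o in r.outline_of(p,t)[:4]:
            if o['score']<.3: continue
            c=cloud(p,o['region']); 
            if len(c)==0: continue
            print(t,round(o['score'],2),np.round(o['bbox']).tolist(),'med',np.median(c,0).round().tolist(),'lo',np.percentile(c,3,0).round().tolist(),'hi',np.percentile(c,97,0).round().tolist())
E
```

```text
pics
{'time': 0.0, 'joint_pos': [-74.28, 7.52, 85.33, 0.0, 87.26, -4.89], 'qd': [-0.05, -0.03, -0.05, -0.1, -0.1, 0.01], 'joint_efforts': [0.0, -56.94, -50.05, 0.0, 0.01, -0.0], 'tool_pos': [211.14, -561.03, 230.22], 'tcp_rot': [-179.89, -0.01, 20.62], 'ft_force': [-0.59, 0.59, -0.34], 'wrist_torque': [0.07, 0.0, -0.03], 'grip_force': 0.0, 'finger_gap': 85.45}
scene [ -24.18826858 -366.49109009 2009.19925763] [ 2.12171998  1.639587   -0.42942484] 559.644300639067 1
beaker 0.77 [318.0, 282.0, 338.0, 318.0] med [636.0, -132.0, 57.0] lo [612.0, -162.0, 4.0] hi [675.0, -104.0, 92.0]
bowl 0.83 [292.0, 220.0, 341.0, 259.0] med [406.0, -104.0, 23.0] lo [359.0, -170.0, 0.0] hi [482.0, -44.0, 57.0]
plate0 0.75 [454.0, 193.0, 467.0, 229.0] med [466.0, 347.0, 87.0] lo [423.0, 336.0, 35.0] hi [501.0, 362.0, 122.0]
plate0 0.68 [474.0, 194.0, 486.0, 234.0] med [483.0, 399.0, 88.0] lo [439.0, 388.0, 23.0] hi [517.0, 417.0, 122.0]
plate0 0.59 [442.0, 196.0, 451.0, 233.0] med [454.0, 293.0, 94.0] lo [410.0, 284.0, 41.0] hi [486.0, 306.0, 122.0]
stand 0.64 [431.0, 208.0, 488.0, 241.0] med [482.0, 339.
[... 2709 characters left out ...]
[387.0, 326.0, 438.0, 365.0] med [179.0, -293.0, 63.0] lo [141.0, -337.0, 15.0] hi [215.0, -249.0, 99.0]
label 0.61 [474.0, 135.0, 528.0, 180.0] med [648.0, -540.0, 58.0] lo [613.0, -587.0, 9.0] hi [686.0, -495.0, 98.0]
label 0.58 [499.0, 282.0, 549.0, 311.0] med [298.0, -575.0, 61.0] lo [270.0, -623.0, 13.0] hi [325.0, -527.0, 99.0]
amber_bottle 0.67 [147.0, 121.0, 195.0, 165.0] med [679.0, 300.0, 112.0] lo [655.0, 274.0, 15.0] hi [720.0, 337.0, 178.0]
amber_bottle 0.43 [210.0, 167.0, 283.0, 221.0] med [573.0, 123.0, 12.0] lo [512.0, 43.0, 3.0] hi [631.0, 208.0, 54.0]
clear_bottle 0.71 [509.0, 200.0, 556.0, 238.0] med [484.0, -591.0, 101.0] lo [455.0, -625.0, 12.0] hi [522.0, -570.0, 159.0]
```

```bash
python3 -m jog --help 2>&1 | head -20
```

```text
invalid input: not JSON, or not a number
```

View pics/top0.png

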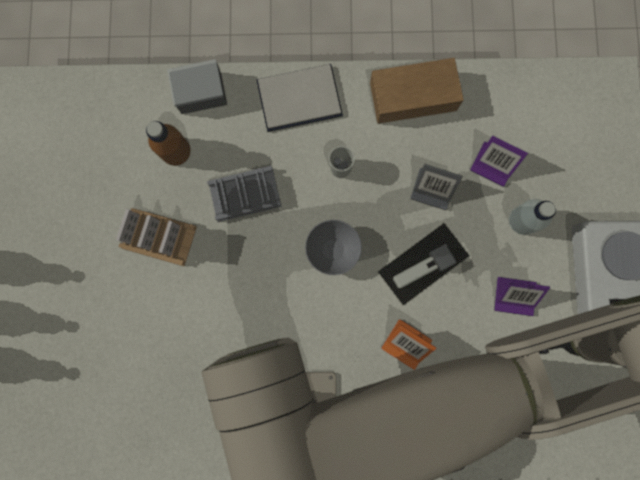

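View pics/scene0.png

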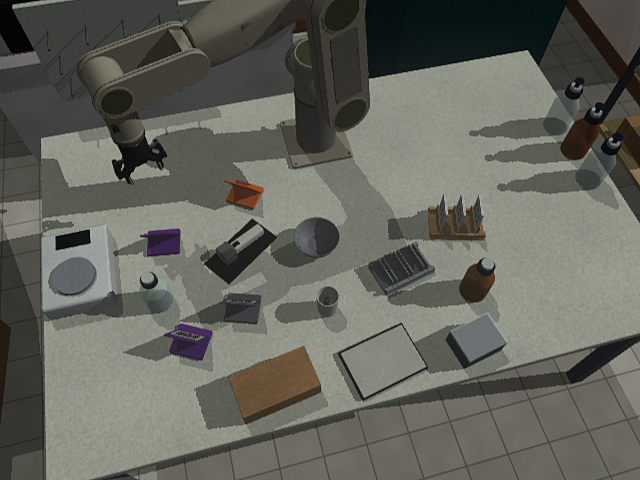

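```bash
cat >> h.py <<'E'
def down(yaw): return R.from_euler('xyz',[180,0,yaw],degrees=True)
def box(c,lo,hi): return c[((c>lo)&(c<hi)).all(1)]
def rect(c): 
    (x,y),(w,h),a=cv2.minAreaRect(c[:,:2].astype(np.float32)); return np.round([x,y,w,h,a],1).tolist()
E
python3 - <<'E'
from h import *
pt=snap('top');ps=snap('scene'); T=cloud(pt);S=cloud(ps)
for n,C in(('top',T),('scene',S)):
    print(n,'rack',rect(box(C,[490,10,6],[670,235,60])))
    print('stand',rect(box(C,[370,240,6],[550,450,60])))
    for y0,y1,x in((280,315,445),(333,370,457),(386,422,475)):
        c=box(C,[x-60,y0,70],[x+60,y1,116]); print('plate',len(c),rect(c))
        c=box(C,[x-60,y0,112],[x+60,y1,125]); print('  platetop',len(c),rect(c))
    b=box(C,[590,-190,82],[700,-80,100]);print('beaker',cv2.minEnclosingCircle(b[:,:2].astype(np.float32)))
    b=box(C,[340,-200,48],[510,-20,65]);print('bowl',cv2.minEnclosingCircle(b[:,:2].astype(np.float32)))
    print('mat/scan', rect(box(C,[300,-460,12],[480,-230,60])), rect(box(C,[280,-480,2],[500,-220,60])))
    print('head', rect(box(C,[300,-460,37],[480,-230,60])))
    print('holder', rect(box(C,[540,-440,6],[640,-310,120])))
p=snap('wrist','wr0')
Rm=cv2.Rodrigues(np.array(p['rvec'],float))[0]; s=r.sense()
R0=R.from_euler('xyz',s['tcp_rot'],degrees=True)
print('cam in tool',R0.inv().apply(-Rm.T@np.array(p['tvec']).ravel()-s['tool_pos']), (R0.inv().as_matrix()@Rm.T).round(2).tolist(), p['K'].tolist())
go([560,123,340],down(11))
E
```

```text
top rack [579.1, 122.3, 176.3, 225.0, 1.0]
stand [460.3, 344.4, 175.3, 210.7, 0.6]
plate 218 [445.0, 299.1, 10.2, 79.8, 72.9]
  platetop 131 [445.4, 299.1, 10.2, 79.0, 73.3]
plate 233 [459.5, 352.3, 11.8, 79.0, 73.7]
  platetop 133 [459.8, 353.1, 10.9, 79.0, 72.4]
plate 268 [475.9, 404.0, 12.3, 79.6, 73.9]
  platetop 137 [475.9, 404.0, 12.3, 79.1, 73.9]
beaker ((642.4205322265625, -129.60975646972656), 33.64900588989258)
bowl ((422.3761291503906, -106.84323120117188), 71.68159484863281)
mat/scan [371.3, -347.8, 92.1, 192.2, 47.0] [390.0, -350.0, 219.9, 259.7, 0.0]
head [370.2, -337.1, 55.3, 158.2, 25.7]
holder [588.6, -371.4, 96.3, 115.5, 0.4]
scene rack [580.6, 122.2, 220.3, 175.6, 88.7]
stand [462.3, 345.8, 177.9, 207.4, 2.0]
plate 109 [446.2, 298.2, 10.2, 86.4, 74.5]
  platetop 62 [449.2, 297.5, 10.2, 83.1, 73.8]
plate 126 [462.7, 349.3, 10.5, 84.6, 74.5]
  platetop 69 [460.8, 350.5, 9.3, 79.8, 73.5]
plate 136 [479.2, 401.9, 11.7, 84.8, 71.5]
  platetop 68 [478.4, 402.9, 10.3, 82.1, 74.0]
beaker ((644.3847045898438, -132.68898010253906), 34.37146759033203)
bowl ((423.3771667480469, -110.29476165771484), 74.38802337646484)
mat/scan [385.0, -342.2, 162.4, 209.6, 11.8] [390.1, -350.0, 259.9, 219.7, 90.0]
head [369.3, -343.1, 55.7, 159.5, 32.6]
holder [590.0, -374.6, 125.4, 99.9, 90.0]
cam in tool [  69.28192395    1.17893859 -141.867821  ] [[-0.0, -0.96, -0.27], [1.0, -0.0, -0.0], [0.0, -0.27, 0.96]] [[363.2431278143982, 0.0, 318.8739985701457], [0.0, 363.2431278143982, 237.21425490762414], [0.0, 0.0, 1.0]]
row [0.5674, -0.518, -0.1087, -0.0, 0.0, 0.1678]
```

```bash
J='python3 -m jog'
python3 -m jog '[0.1,-0.09,-0.109,0,0,0, 0.567,-0.518,-0.109,0,0,0.168, 0.567,-0.518,-0.109,0,0,0.168, 0.567,-0.518,-0.109,0,0,0.168, 0.567,-0.518,-0.109,0,0,0.168, 0.567,-0.518,-0.109,0,0,0.168, 0.567,-0.518,-0.109,0,0,0.168, 0.567,-0.518,-0.109,0,0,0.168]' | tail -5
python3 - <<'E'
from h import *
s=r.sense(); print(s['joint_pos'],s['tool_pos'],s['tcp_rot'],s['qd'])
go([560,123,340],down(11))
E
```

```text
tool_pos: [431.5, -128.4, 313.4]
tcp_rot: [180.0, -0.1, 11.0]
ft_force: [0.6, -0.1, 0.0]
finger_gap: 85.5
grip_force: 0.0
[-2.30989738e+01 -1.73260451e+01  1.00178986e+02 -2.25448170e-03
  9.70778500e+01  5.59238790e+01] [ 431.50542924 -128.39646567  313.38324713] [ 1.79959370e+02 -5.60718645e-02  1.09768880e+01] [ 64.3503026    9.74723796 -12.62288247  -0.17343038   2.88309625
  63.76675517]
row [0.174, -0.2223, -0.0266, 0.0007, -0.001, -0.0004]
```

```bash
python3 -m jog '[0.174,-0.222,-0.027,0,0,0, 0.174,-0.222,-0.027,0,0,0, 0.174,-0.222,-0.027,0,0,0, 0.174,-0.222,-0.027,0,0,0, 0.174,-0.222,-0.027,0,0,0, 0.174,-0.222,-0.027,0,0,0, 0.174,-0.222,-0.027,0,0,0, 0.174,-0.222,-0.027,0,0,0]' | head -3
python3 - <<'E'
from h import *
s=r.sense(); print(s['tool_pos'],s['tcp_rot'],abs(s['qd']).max())
p=snap('wrist','rack1'); C=cloud(p); np.save('rack1.npy',C)
c=box(C,[480,0,30],[680,250,60]); print(len(c),c.min(0),c.max(0)); print(rect(c), rect(box(C,[490,10,4],[670,235,58])), np.histogram(box(C,[490,10,-10],[670,235,70])[:,2],bins=16))
E
```

```text
time: 3.35
tool_pos: [559.1, 119.6, 339.9]
tcp_rot: [180.0, -0.0, 10.9]
[559.14874929 119.62223573 339.92681397] [ 1.79984878e+02 -3.28431052e-03  1.09056422e+01] 0.28239056702581417
2082 [517.46276855  55.67309656  30.00090486] [630.57837505 197.99651545  54.29500013]
[573.6, 127.2, 88.1, 127.6, 13.0] [574.5, 127.0, 110.2, 175.9, 13.0] (array([7032, 4719, 2003, 4691,  154,  153,  139, 1342, 1401,   81,  148,
         94,   78,  164,  440, 1109]), array([-4.03439928, -0.38881182,  3.25677565,  6.90236311, 10.54795057,
       14.19353804, 17.8391255 , 21.48471296, 25.13030042, 28.77588789,
       32.42147535, 36.06706281, 39.71265028, 43.35823774, 47.0038252 ,
       50.64941267, 54.29500013]))
```

View pics/rack1.png

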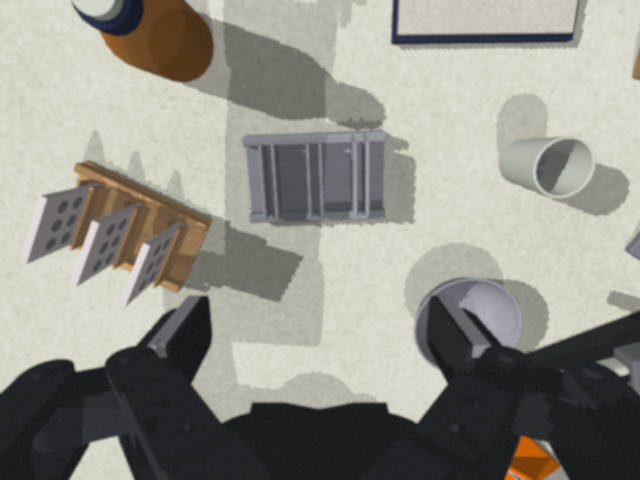

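```bash
python3 - <<'E'
from h import *
go([535,118,220],down(13))
E
```

```text
row [-0.0241, -0.003, 0.12, 0.0002, -0.0002, -0.0366]
```

```bash
python3 -m jog '[-0.024,-0.003,0.12,0,0,-0.037, -0.024,-0.003,0.12,0,0,-0.037, -0.024,-0.003,0.12,0,0,-0.037, -0.024,-0.003,0.12,0,0,-0.037, -0.024,-0.003,0.12,0,0,-0.037]' | head -3
cat > rk.py <<'E'
from h import *
s=r.sense(); print(s['tool_pos'],s['tcp_rot'])
p=snap('wrist','rack2'); C=cloud(p); np.save('rack2.npy',C)
print(rect(box(C,[480,10,4],[670,235,58])))
c=box(C,[480,10,44],[670,235,58]); print('fins',rect(c),len(c))
a=np.radians(13); ctr=np.array([574.3,127]); q=(c[:,:2]-ctr)@np.array([[np.cos(a),-np.sin(a)],[np.sin(a),np.cos(a)]])
print('y hist',[(round(b),n) for n,b in zip(*np.histogram(q[:,1],bins=np.arange(-95,96,2.5)))if n>3])
print('x hist',[(round(b),n) for n,b in zip(*np.histogram(q[:,0],bins=np.arange(-60,60,2)))if n>3])
E
python3 rk.py
python3 -m jog '[-0.056,-0.263,-0.010,0,0,0.506, -0.056,-0.263,-0.010,0,0,0.506, -0.056,-0.263,-0.010,0,0,0.506, -0.056,-0.263,-0.010,0,0,0.506, -0.056,-0.263,-0.010,0,0,0.506, -0.056,-0.263,-0.010,0,0,0.506, -0.056,-0.263,-0.010,0,0,0.506, -0.056,-0.263,-0.010,0,0,0.506]' | head -3
python3 - <<'E'
from h import *
s=r.sense(); print(s['tool_pos'],s['tcp_rot'])
p=snap('wrist','stand2'); C=cloud(p); np.save('stand2.npy',C)
print('stand',rect(box(C,[370,240,4],[550,450,58])))
for y0,y1,x in((280,318,445),(333,370,460),(386,424,476)):
    c=box(C,[x-60,y0,112],[x+60,y1,125]); print('  platetop',len(c),rect(c),np.median(c[:,2]))
E
```

```text
time: 4.03
tool_pos: [538.4, 119.3, 224.7]
tcp_rot: [180.0, -0.4, 13.1]
[538.41356129 119.34890255 224.74443901] [179.95420138  -0.44331576  13.08427687]
[575.1, 126.8, 109.2, 176.5, 13.0]
fins [573.6, 126.5, 87.5, 128.9, 13.0] 3308
y hist [(-65, np.int64(240)), (-62, np.int64(369)), (-52, np.int64(16)), (-50, np.int64(284)), (-48, np.int64(278)), (-10, np.int64(255)), (-8, np.int64(243)), (2, np.int64(4)), (5, np.int64(308)), (8, np.int64(123)), (45, np.int64(383)), (48, np.int64(193)), (58, np.int64(165)), (60, np.int64(316)), (62, np.int64(131))]
x hist [(-46, np.int64(17)), (-44, np.int64(63)), (-42, np.int64(67)), (-40, np.int64(64)), (-38, np.int64(76)), (-36, np.int64(73)), (-34, np.int64(68)), (-32, np.int64(66)), (-30, np.int64(67)), (-28, np.int64(82)), (-26, np.int64(73)), (-24, np.int64(66)), (-22, np.int64(67)), (-20, np.int64(80)), (-18, np.int64(72)), (-16, np.int64(64)), (-14, np.int64(75)), (-12, np.int64(81)), (-10, np.int64(63)), (-8, np.int64(71)), (-6, np.int64(85)), (-4, np.int64(71)), (-2, np.int64(69)), (0, np.int64(91)), (2, np.int64(64)), (4, np.int64(66)), (6, np.int64(88)), (8, np.int64(67)), (10, np.int64(94)), (12, np.int64(68)), (14, np.int64(72)), (16, np.int64(94)), (18, np.int64(67)), (20, np.int64(96)), (22, np.int64(62)), (24, np.int64(97)), (26, np.int64(67)), (28, np.int64(66)), (30, np.int64(98)), (32, np.int64(67)), (34, np.int64(100)), (36, np.int64(68)), (38, np.int64(102)), (40, np.int64(71)), (42, np.int64(63))]
time: 5.08
tool_pos: [422.1, 361.9, 230.4]
tcp_rot: [-180.0, -0.0, -16.0]
[422.07703884 361.90743255 230.43014506] [-1.79967925e+02 -4.43804427e-02 -1.59678434e+01]
stand [462.1, 352.6, 176.6, 110.1, 73.5]
  platetop 1440 [446.0, 300.1, 8.5, 79.3, 73.4] 117.19438973696793
  platetop 1259 [460.5, 352.8, 7.4, 79.3, 73.5] 117.25626796840251
  platetop 1456 [477.1, 405.4, 8.4, 79.1, 73.5] 117.194060959734
```

View pics/rack2.png

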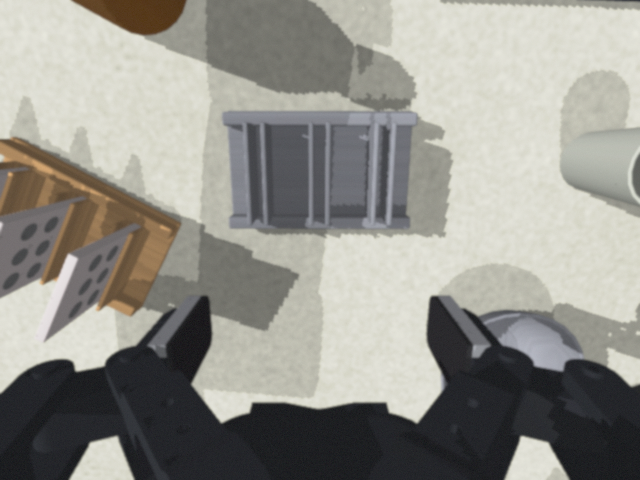

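View pics/stand2.png

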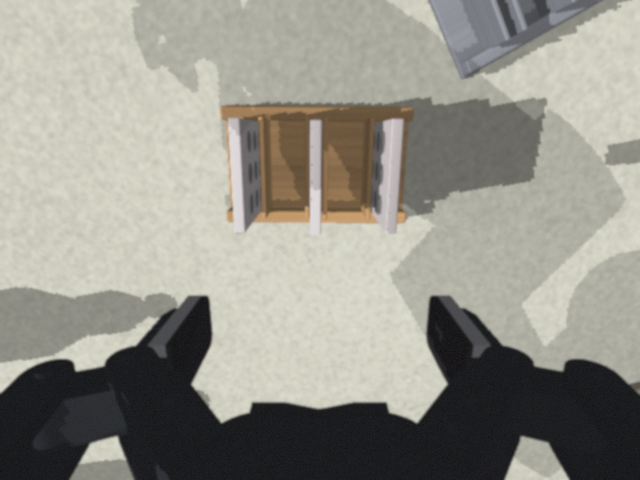

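```bash
cat >> h.py <<'E'
def seq(*poses, start=None):
    """poses: (pos, Rotation); prints each row relative to the previous pose (first: measured or start)"""
    s=r.sense(); P,Q=start or (s['tool_pos'],R.from_euler('xyz',s['tcp_rot'],degrees=True))
    for pos,rot in poses:
        d=Q.inv().apply(np.array(pos)-P)/1000; rv=(Q.inv()*rot).as_rotvec()
        n=max(np.linalg.norm(d)/.0625,np.linalg.norm(rv)/np.radians(10.7))
        print(np.round(np.r_[d,rv],4).tolist(),'rows>=%.1f'%n); P,Q=np.array(pos),rot
a=np.radians(13.0); RX=np.array([np.cos(a),np.sin(a)]); RY=np.array([-np.sin(a),np.cos(a)]); RC=np.array([573.6,126.9])
def slot(i): return RC+RY*55*(i-1)
E
python3 - <<'E'
from h import *
D=down(-16.5)
seq(([446,300,160],D),([446,300,72],D))
print(slot(0),slot(1),slot(2))
E
```

```text
[0.0401, 0.0529, 0.0702, -0.0004, -0.0005, 0.0091] rows>=1.5
[0.0, -0.0, 0.088, 0.0, 0.0, 0.0] rows>=1.4
[585.97230799  73.30964644] [573.6 126.9] [561.22769201 180.49035356]
```

```bash
python3 -m jog '[0.04,0.053,0.07,0,0,0.009, 0.04,0.053,0.07,0,0,0.009, 0.04,0.053,0.07,0,0,0.009, 0.04,0.053,0.07,0,0,0.009, 0.04,0.053,0.07,0,0,0.009]' -0.1 50 | head -5
python3 -m jog '[0,0,0.044,0,0,0, 0,0,0.088,0,0,0, 0,0,0.088,0,0,0, 0,0,0.088,0,0,0]' 
python3 -m jog '[0,0,0,0,0,0, 0,0,0,0,0,0, 0,0,0,0,0,0, 0,0,0,0,0,0]' -1 50
python3 - <<'E'
from h import *
p=snap('wrist','grA')
D=down(-16.5);E=down(13);x,y=slot(0)
seq(([446,300,160],D),([x,y,160],E))
E
```

```text
time: 5.75
tool_pos: [445.8, 301.8, 161.5]
tcp_rot: [-179.9, -0.1, -16.4]
ft_force: [0.4, 0.0, 1.2]
finger_gap: 38.5
time: 6.25
tool_pos: [445.7, 301.6, 73.7]
tcp_rot: [-179.9, -0.1, -16.4]
ft_force: [-0.3, 0.3, 0.8]
finger_gap: 38.5
grip_force: 0.0
time: 6.75
tool_pos: [446.1, 301.3, 73.6]
tcp_rot: [-179.9, -0.1, -16.4]
ft_force: [-0.0, -0.6, 7.1]
finger_gap: 7.6
grip_force: 49.8
[0.0004, 0.0012, -0.0864, -0.002, -0.0019, 0.0017] rows>=1.4
[0.1986, 0.1776, 0.0, 0.0, 0.0, -0.5149] rows>=4.3
```

View pics/grA.png

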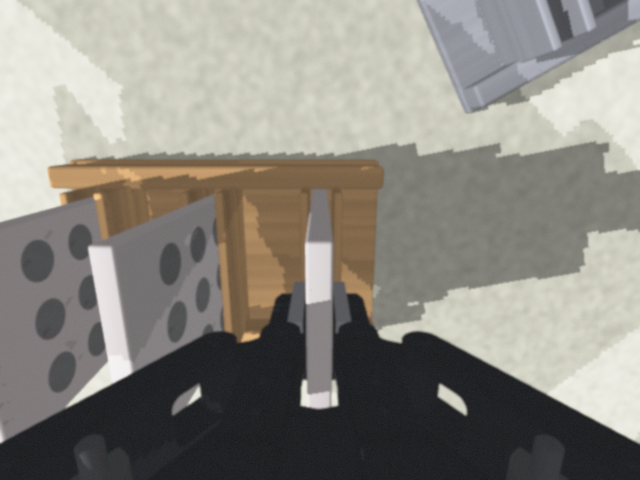

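```bash
python3 -m jog '[0,0,-0.06,0,0,0, 0,0,-0.086,0,0,0, 0,0,-0.086,0,0,0]' | head -6
python3 -m jog '[0.1,0.088,0,0,0,-0.25, 0.199,0.177,0,0,0,-0.512, 0.199,0.177,0,0,0,-0.512, 0.199,0.177,0,0,0,-0.512, 0.199,0.177,0,0,0,-0.512, 0.199,0.177,0,0,0,-0.512, 0.199,0.177,0,0,0,-0.512, 0.199,0.177,0,0,0,-0.512]'
cat > held.py <<'E'
from h import *
p=snap('wrist','held'); C=cloud(p); s=r.sense(); Q=R.from_euler('xyz',s['tcp_rot'],degrees=True)
T=Q.inv().apply(C-s['tool_pos'])
print(s['tool_pos'],s['tcp_rot'],s['finger_gap'],s['ft_force'])
# plate top edge face (tool z ~ -45) and front edge (x~+40)
t=T[(abs(T[:,0])<60)&(abs(T[:,1])<12)&(T[:,2]>-60)&(T[:,2]<62)]
top=t[(t[:,2]<-36)]; print('top',len(top),rect(top) if len(top)>10 else'', top.min(0),top.max(0))
f=t[(t[:,0]>30)]; print('front',len(f)); 
for z0 in range(-50,70,15):
    g=f[(f[:,2]>z0)&(f[:,2]<z0+15)]
    if len(g)>5: print(z0,len(g),'y',np.percentile(g[:,1],[2,50,98]).round(1),'x',np.percentile(g[:,0],[50,95,99]).round(1))
E
python3 held.py
```

```text
time: 7.18
tool_pos: [446.8, 301.7, 160.9]
tcp_rot: [-179.8, -0.2, -16.4]
ft_force: [1.4, -1.0, -3.1]
finger_gap: 7.6
grip_force: 50.9
time: 8.18
tool_pos: [585.2, 75.9, 157.1]
tcp_rot: [-180.0, 0.1, 13.0]
ft_force: [-0.1, -0.7, -0.9]
finger_gap: 7.2
grip_force: 50.8
[585.33328648  75.84974642 157.39174052] [-1.79984328e+02  3.66988849e-02  1.30236233e+01] 7.508066413384484 [-0.22773016  0.90461258 -1.82187244]
top 7174 [11.6, 0.3, 23.7, 56.2, 74.4] [-17.28997244 -11.99689152 -59.92555996] [ 40.28936399  11.99460459 -36.00664532]
front 2030
-50 1105 y [-2.9  1.1  4.8] x [36.1 40.  40.2]
-35 292 y [-2.8  0.9  4.8] x [39.9 40.2 40.3]
-20 200 y [-2.9  0.7  4.7] x [40.  40.2 40.3]
-5 145 y [-2.9  1.1  4.6] x [40.  40.3 40.4]
10 108 y [-2.9  0.9  4.6] x [40.1 40.3 40.4]
25 84 y [-2.9  0.6  4.4] x [40.2 40.4 40.4]
40 68 y [-3.   0.6  4.5] x [40.2 40.5 40.5]
55 28 y [-3.   0.5  4.1] x [40.3 40.5 40.5]
```

```bash
cat > sl.py <<'E'
from h import *
import sys
i=int(sys.argv[1]); p=snap('wrist','sl'); C=cloud(p)
c=C[(C[:,2]>45)&(C[:,2]<58)]; q=np.c_[(c[:,:2]-slot(i))@RX,(c[:,:2]-slot(i))@RY]; m=(abs(q[:,0])<50)&(abs(q[:,1])<20)
q=q[m]
for x0 in range(-48,48,12):
    g=q[(q[:,0]>x0)&(q[:,0]<=x0+12)]; L=g[g[:,1]<0][:,1]; U=g[g[:,1]>0][:,1]
    if len(L)>8 and len(U)>8: print(x0,len(L),len(U),'inner edges',np.percentile(L,97).round(1),np.percentile(U,3).round(1),'outer',np.percentile(L,3).round(1),np.percentile(U,97).round(1))
print('x max',np.percentile(q[:,0],99.5))
s=r.sense(); t=np.array(s['tool_pos'][:2])-slot(i); print('tcp in slot',t@RX,t@RY,s['tcp_rot'],s['tool_pos'][2])
E
python3 sl.py 0
```

```text
24 106 45 inner edges -6.0 5.2 outer -9.5 8.5
36 76 77 inner edges -5.9 4.9 outer -9.4 8.4
x max 44.35340315554434
tcp in slot 0.0922544412002762 2.518391526620995 [-1.79988436e+02  1.71369522e-02  1.30246208e+01] 157.59153042856786
```

View pics/held.png

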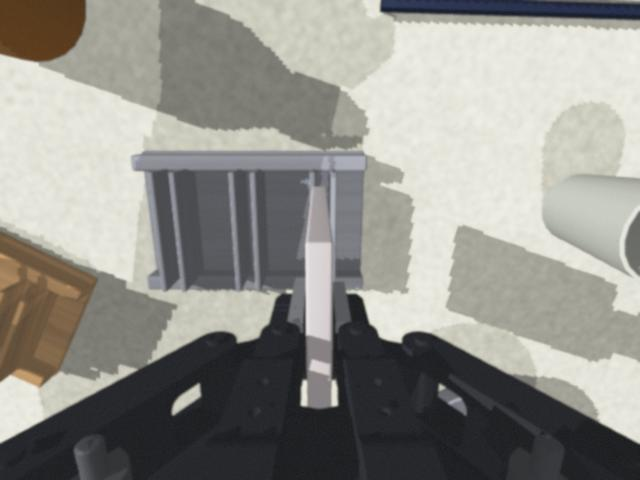

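```bash
python3 -m jog '[0,0.0021,0.035,0,0,0, 0,0.0021,0.035,0,0,0, 0,0.0021,0.035,0,0,0, 0,0.0021,0.035,0,0,0]' | head -6;python3 sl.py 0
```

```text
time: 8.78
tool_pos: [587.4, 72.9, 124.5]
tcp_rot: [180.0, -0.1, 13.0]
ft_force: [0.3, 0.4, -1.0]
finger_gap: 7.7
grip_force: 50.8
12 48 99 inner edges -8.1 5.4 outer -9.8 8.6
24 100 139 inner edges -6.6 4.8 outer -9.7 8.5
36 103 103 inner edges -6.0 4.7 outer -9.6 8.3
x max 44.363330999381304
tcp in slot 1.2782928667274334 -0.7172434068126087 [ 1.79977811e+02 -1.31279703e-01  1.29458649e+01] 124.39122280133769
```

```bash
python3 -m jog '[-0.0012,-0.0009,0,0,0,0, -0.0012,-0.0009,0,0,0,0, -0.0012,-0.0009,0,0,0,0]' | head -6;python3 sl.py 0
python3 -m jog '[0,0,0.005,0,0,0, 0,0,0.010,0,0,0, 0,0,0.015,0,0,0, 0,0,0.015,0,0,0]' | head -6;python3 sl.py 0
```

```text
time: 9.2
tool_pos: [585.1, 73.3, 122.9]
tcp_rot: [180.0, -0.0, 12.9]
ft_force: [0.0, -0.0, -2.1]
finger_gap: 7.5
grip_force: 50.8
-24 14 11 inner edges -9.6 8.5 outer -9.7 8.7
-12 17 18 inner edges -9.5 8.4 outer -9.7 8.6
0 30 32 inner edges -8.7 7.0 outer -9.5 8.4
12 75 76 inner edges -6.9 5.7 outer -9.4 8.2
24 129 123 inner edges -6.3 5.0 outer -9.9 8.6
36 108 106 inner edges -6.2 4.9 outer -9.8 8.5
x max 44.3989975838354
tcp in slot -0.8260392171207882 0.17876099210069174 [ 1.79997990e+02 -6.65512238e-03  1.29360942e+01] 122.87867683747017
time: 9.75
tool_pos: [584.5, 73.3, 106.9]
tcp_rot: [-180.0, 0.1, 12.9]
ft_force: [-0.7, 0.2, -1.3]
finger_gap: 7.4
grip_force: 50.8
-12 38 37 inner edges -8.8 7.9 outer -9.5 8.6
0 51 44 inner edges -8.2 7.1 outer -9.9 8.4
12 107 87 inner edges -6.9 5.9 outer -9.8 8.3
24 154 149 inner edges -6.2 4.7 outer -9.7 8.3
36 139 153 inner edges -0.8 0.8 outer -9.6 8.5
x max 44.3847886824752
tcp in slot -1.1427829402704615 0.23732497821366058 [-1.79990252e+02  4.53043709e-02  1.29349159e+01] 107.33403946235863
```

```bash
python3 -m jog '[0.0008,0,0.01,0,0,0, 0.0008,0,0.02,0,0,0, 0.0008,0,0.028,0,0,0, 0.0008,0,0.033,0,0,0, 0.0008,0,0.033,0,0,0]';python3 sl.py 0 | tail -1
```

```text
time: 10.42
tool_pos: [585.8, 73.5, 74.6]
tcp_rot: [-180.0, 0.0, 12.9]
ft_force: [-0.3, -0.0, -1.6]
finger_gap: 7.5
grip_force: 51.0
tcp in slot -0.02266330714266298 0.2027398942655761 [-1.79998708e+02  3.29509439e-03  1.29379859e+01] 74.79896529324667
```

```bash
python3 -m jog '[0,0,0.0018,0,0,0, 0,0,0.0018,0,0,0]'
python3 -m jog '[0,0,0,0,0,0, 0,0,0,0,0,0, 0,0,0,0,0,0]' -0.1
python3 -m jog '[0,0,-0.06,0,0,0, 0,0,-0.118,0,0,0, 0,0,-0.118,0,0,0, 0,0,-0.118,0,0,0]'|head -5
python3 - <<'E'
from h import *
D=down(-16.5)
seq(([460.5,352.8,190],D),([460.5,352.8,73],D))
E
```

```text
time: 10.72
tool_pos: [586.5, 73.5, 73.8]
tcp_rot: [180.0, -0.1, 12.9]
ft_force: [0.3, 0.8, 1.6]
finger_gap: 7.6
grip_force: 51.5
time: 11.1
tool_pos: [585.8, 73.5, 72.9]
tcp_rot: [-180.0, 0.0, 12.9]
ft_force: [0.0, 0.1, 1.4]
finger_gap: 38.6
grip_force: 0.0
time: 11.6
tool_pos: [585.9, 73.5, 191.0]
tcp_rot: [180.0, -0.0, 12.9]
ft_force: [-1.1, -0.1, -0.8]
finger_gap: 38.2
[-0.0597, -0.3003, 0.0009, -0.0, -0.0004, 0.5138] rows>=4.9
[0.0, -0.0, 0.117, 0.0, 0.0, 0.0] rows>=1.9
```

```bash
python3 -m jog '[-0.06,-0.3,0,0,0,0.514, -0.06,-0.3,0,0,0,0.514, -0.06,-0.3,0,0,0,0.514, -0.06,-0.3,0,0,0,0.514, -0.06,-0.3,0,0,0,0.514, -0.06,-0.3,0,0,0,0.514, -0.06,-0.3,0,0,0,0.514, -0.06,-0.3,0,0,0,0.514]' | head -3
python3 -m jog '[0,0,0.05,0,0,0, 0,0,0.05,0,0,0, 0,0,0.05,0,0,0]' | head -3
python3 - <<'E'
from h import *
p=snap('wrist'); C=cloud(p)
for y0,y1,x in((333,370,460),(386,424,476)):
    c=box(C,[x-60,y0,112],[x+60,y1,125]); print('  platetop',len(c),rect(c) if len(c) else '')
D=down(-16.5)
seq(([460.5,352.8,73],D))
E
```

```text
time: 12.6
tool_pos: [460.6, 350.9, 190.0]
tcp_rot: [179.9, 0.0, -16.6]
time: 12.98
tool_pos: [460.9, 351.8, 142.0]
tcp_rot: [-180.0, -0.0, -16.6]
  platetop 2382 [463.1, 360.4, 8.6, 79.6, 73.6]
  platetop 2521 [480.4, 404.4, 9.0, 73.4, 73.7]
[-0.0011, -0.0001, 0.0699, -0.0015, -0.0014, -0.0013] rows>=1.1
```

```bash
python3 - <<'E'
from h import *
p=snap('wrist','B1'); C=cloud(p); s=r.sense(); print(s['tool_pos'],s['tcp_rot'])
a=np.radians(-16.5)
for lo,hi in((60,80),(80,100),(100,112),(112,117),(117,125)):
    c=box(C,[380,320,lo],[560,450,hi]); q=(c[:,:2]-[460.5,352.8])@np.array([[np.cos(a),-np.sin(a)],[np.sin(a),np.cos(a)]])
    print(lo,[(b,n) for n,b in zip(*np.histogram(q[:,1],bins=np.arange(-30,80,2)))if n>10])
pt=snap('top'); C=cloud(pt); 
for y0,y1,x in((333,370,460),(386,424,476)):
    c=box(C,[x-60,y0,112],[x+60,y1,125]); print('  platetop',len(c),rect(c) if len(c)>4 else '')
E
```

```text
[461.60444621 352.71511922 143.31700306] [-1.79867746e+02 -1.15800329e-01 -1.65556739e+01]
60 [(np.int64(-2), np.int64(219)), (np.int64(0), np.int64(195)), (np.int64(2), np.int64(17)), (np.int64(4), np.int64(16)), (np.int64(6), np.int64(11)), (np.int64(50), np.int64(894)), (np.int64(52), np.int64(17)), (np.int64(54), np.int64(16)), (np.int64(56), np.int64(17))]
80 [(np.int64(0), np.int64(309)), (np.int64(2), np.int64(228)), (np.int64(4), np.int64(22)), (np.int64(6), np.int64(20)), (np.int64(8), np.int64(14)), (np.int64(50), np.int64(1101)), (np.int64(52), np.int64(26)), (np.int64(54), np.int64(22)), (np.int64(56), np.int64(20))]
100 [(np.int64(2), np.int64(383)), (np.int64(4), np.int64(16)), (np.int64(6), np.int64(16)), (np.int64(8), np.int64(17)), (np.int64(50), np.int64(831)), (np.int64(52), np.int64(19)), (np.int64(54), np.int64(15)), (np.int64(56), np.int64(15))]
112 [(np.int64(2), np.int64(68)), (np.int64(4), np.int64(282)), (np.int64(6), np.int64(182)), (np.int64(8), np.int64(275)), (np.int64(10), np.int64(345)), (np.int64(12), np.int64(49)), (np.int64(50), np.int64(464)), (np.int64(52), np.int64(159)), (np.int64(54), np.int64(150)), (np.int64(56), np.int64(157)), (np.int64(58), np.int64(111))]
117 [(np.int64(4), np.int64(356)), (np.int64(6), np.int64(426)), (np.int64(8), np.int64(329)), (np.int64(10), np.int64(244)), (np.int64(50), np.int64(138)), (np.int64(52), np.int64(376)), (np.int64(54), np.int64(385)), (np.int64(56), np.int64(384)), (np.int64(58), np.int64(148))]
  platetop 53 [468.8, 356.7, 10.5, 63.4, 75.6]
  platetop 0
```

View pics/B1.png

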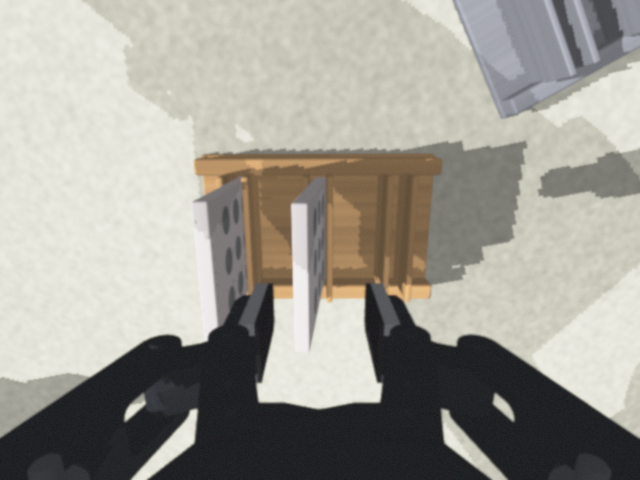

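```bash
python3 -m jog '[-0.001,-0.0005,0.035,0,0,0, -0.001,-0.0005,0.07,0,0,0, -0.001,-0.0005,0.07,0,0,0, -0.001,-0.0005,0.07,0,0,0]' | head -5
python3 -m jog '[0,0,0,0,0,0, 0,0,0,0,0,0, 0,0,0,0,0,0, 0,0,0,0,0,0]' -1 50
python3 -m jog '[0,0,-0.06,0,0,0, 0,0,-0.125,0,0,0, 0,0,-0.125,0,0,0, 0,0,-0.125,0,0,0]'
python3 held.py
python3 - <<'E'
from h import *
E=down(13);t=slot(1)+.2*RY
seq(([*t,160],E))
E
```

```text
time: 13.62
tool_pos: [460.5, 353.9, 73.1]
tcp_rot: [-179.9, -0.1, -16.5]
ft_force: [0.1, 0.9, 1.5]
finger_gap: 38.6
time: 14.12
tool_pos: [460.6, 353.7, 73.0]
tcp_rot: [-179.9, -0.1, -16.5]
ft_force: [0.2, -1.8, 6.9]
finger_gap: 7.6
grip_force: 50.1
time: 14.62
tool_pos: [459.5, 353.3, 196.3]
tcp_rot: [-180.0, -0.0, -16.5]
ft_force: [-0.2, -0.7, -2.6]
finger_gap: 7.9
grip_force: 51.3
[458.7615347  352.79320284 194.73953299] [ 1.79921954e+02  7.00136262e-02 -1.65126513e+01] 7.662395381359022 [-1.00469158 -0.58704633 -2.91737545]
top 7461 [13.0, 0.2, 23.8, 55.9, 76.0] [-15.51695163 -11.99138418 -59.99010498] [ 41.41139467  11.98632125 -36.00446215]
front 2206
-50 1273 y [-3.7  0.3  4. ] x [37.1 40.8 41. ]
-35 287 y [-3.7  0.2  3.9] x [40.9 41.2 41.3]
-20 201 y [-3.7 -0.1  3.7] x [41.2 41.5 41.6]
-5 147 y [-3.8 -0.2  3.6] x [41.5 41.8 41.9]
10 111 y [-3.8 -0.3  3.6] x [41.8 42.  42.1]
25 89 y [-4.1 -0.3  3.5] x [42.  42.3 42.4]
40 69 y [-4.1 -0.4  3.3] x [42.3 42.5 42.6]
55 29 y [-4.1 -0.5  3.4] x [42.5 42.7 42.7]
[0.1743, 0.1837, 0.0348, 0.001, 0.0015, -0.5151] rows>=4.1
```

```bash
python3 -m jog '[0.09,0.092,0,0,0,-0.25, 0.174,0.184,0.02,0,0,-0.515, 0.174,0.184,0.035,0,0,-0.515, 0.174,0.184,0.035,0,0,-0.515, 0.174,0.184,0.035,0,0,-0.515, 0.174,0.184,0.035,0,0,-0.515, 0.174,0.184,0.035,0,0,-0.515, 0.174,0.184,0.035,0,0,-0.515]' | head -3
python3 -m jog '[0,0,0.015,0,0,0, 0,0,0.03,0,0,0, 0,0,0.03,0,0,0]' | head -3
python3 held.py; python3 sl.py 1
```

```text
time: 15.68
tool_pos: [573.5, 129.0, 161.3]
tcp_rot: [-180.0, -0.0, 13.1]
time: 16.05
tool_pos: [572.1, 127.3, 128.2]
tcp_rot: [-180.0, 0.3, 13.0]
[572.84041121 127.3083014  129.41523876] [-1.79984809e+02  1.59681497e-01  1.30033570e+01] 7.277997441905388 [ 0.43545797 -1.38236304 -2.03569334]
top 6888 [10.9, 0.3, 23.5, 56.1, 74.1] [-17.15177936 -11.9966506  -59.98561236] [ 39.47571506  11.99996954 -36.00364331]
front 2038
-50 1052 y [-3.   0.7  4.6] x [35.8 39.1 39.3]
-35 300 y [-3.   0.9  4.5] x [39.1 39.4 39.5]
-20 219 y [-3.1  0.6  4.5] x [39.3 39.6 39.7]
-5 157 y [-3.1  0.5  4.4] x [39.6 39.8 39.9]
10 119 y [-3.2  0.5  4.4] x [39.8 40.  40.1]
25 91 y [-3.3  0.5  4.3] x [40.  40.3 40.3]
40 73 y [-3.2  0.4  4.1] x [40.2 40.4 40.6]
55 27 y [-3.2  0.4  3.9] x [40.4 40.5 40.6]
0 36 20 inner edges -8.0 7.6 outer -9.3 8.4
12 100 57 inner edges -6.7 6.3 outer -9.9 8.3
24 136 99 inner edges -6.0 5.0 outer -9.7 8.1
36 102 90 inner edges -5.9 4.9 outer -9.6 8.2
x max 44.33612790047299
tcp in slot 0.01564613316463559 0.42288580401756243 [-1.79993023e+02  6.96484161e-02  1.29974888e+01] 130.35543706550615
```

```bash
python3 -m jog '[0,0.0003,0.008,0,0,0, 0,0.0003,0.014,0,0,0, 0,0.0003,0.019,0,0,0, 0,0.0003,0.023,0,0,0, 0,0.0003,0.023,0,0,0]' | head -4;python3 sl.py 1 | tail -1
```

```text
time: 16.77
tool_pos: [573.7, 127.0, 107.5]
tcp_rot: [-180.0, 0.0, 13.0]
ft_force: [0.3, 0.1, -1.5]
tcp in slot 0.3413781048636095 0.07541871287371635 [-1.79997757e+02  1.65963277e-02  1.29958579e+01] 107.86827241794812
```

```bash
python3 -m jog '[0,0,0.01,0,0,0, 0,0,0.02,0,0,0, 0,0,0.028,0,0,0, 0,0,0.034,0,0,0, 0,0,0.036,0,0,0, 0,0,0.036,0,0,0]'|head -4
python3 -m jog '[0,0,0,0,0,0, 0,0,0,0,0,0, 0,0,0,0,0,0]' -0.1
python3 -m jog '[0,0,-0.06,0,0,0, 0,0,-0.118,0,0,0, 0,0,-0.118,0,0,0, 0,0,-0.118,0,0,0]'|head -5
python3 - <<'E'
from h import *
D=down(-16.5)
seq(([477.1,405.4,190],D),([477.1,405.4,73],D))
E
```

```text
time: 17.58
tool_pos: [574.8, 127.3, 73.1]
tcp_rot: [-180.0, -0.1, 13.0]
ft_force: [-1.7, 0.8, 5.5]
time: 17.95
tool_pos: [574.0, 127.0, 71.8]
tcp_rot: [180.0, 0.0, 13.0]
ft_force: [1.0, -0.6, 0.9]
finger_gap: 38.5
grip_force: 0.0
time: 18.45
tool_pos: [574.0, 127.0, 189.9]
tcp_rot: [180.0, -0.0, 13.0]
ft_force: [-0.6, -0.5, -1.1]
finger_gap: 38.2
[-0.0319, -0.2931, -0.0001, -0.0, -0.0004, 0.5147] rows>=4.7
[0.0, -0.0, 0.117, 0.0, 0.0, 0.0] rows>=1.9
```

```bash
python3 -m jog '[-0.032,-0.293,0,0,0,0.514, -0.032,-0.293,0,0,0,0.514, -0.032,-0.293,0,0,0,0.514, -0.032,-0.293,0,0,0,0.514, -0.032,-0.293,0,0,0,0.514, -0.032,-0.293,0,0,0,0.514, -0.032,-0.293,0,0,0,0.514, -0.032,-0.293,0,0,0,0.514]' | head -3
python3 -m jog '[0,0,0.05,0,0,0, 0,0,0.05,0,0,0, 0,0,0.05,0,0,0, 0,0,0.05,0,0,0]' | head -3
python3 - <<'E'
from h import *
p=snap('wrist'); C=cloud(p)
c=box(C,[476-60,386,112],[476+60,430,125]); print('  platetop',len(c),rect(c) if len(c) else '')
D=down(-16.5)
seq(([477.1,405.4,73],D))
E
```

```text
time: 19.45
tool_pos: [477.2, 403.9, 189.0]
tcp_rot: [179.9, 0.0, -16.5]
time: 19.95
tool_pos: [478.3, 405.8, 142.5]
tcp_rot: [-179.8, -0.1, -16.5]
  platetop 2410 [477.4, 405.4, 7.9, 79.6, 73.3]
[-0.001, 0.001, 0.0694, -0.0026, -0.0021, 0.0005] rows>=1.1
```

```bash
python3 -m jog '[-0.001,0.0005,0.035,0,0,0, -0.001,0.0005,0.069,0,0,0, -0.001,0.0005,0.069,0,0,0, -0.001,0.0005,0.069,0,0,0]' | head -5
python3 -m jog '[0,0,0,0,0,0, 0,0,0,0,0,0, 0,0,0,0,0,0, 0,0,0,0,0,0]' -1 50
python3 -m jog '[0,0,-0.06,0,0,0, 0,0,-0.1,0,0,0, 0,0,-0.1,0,0,0, 0,0,-0.1,0,0,0]'
python3 - <<'E'
from h import *
E=down(13);t=slot(2)+.1*RY
seq(([*t,160],E))
E
```

```text
time: 20.5
tool_pos: [476.8, 405.9, 73.1]
tcp_rot: [-179.9, -0.1, -16.5]
ft_force: [-0.1, 0.5, 0.7]
finger_gap: 38.7
time: 21.0
tool_pos: [477.0, 406.0, 73.1]
tcp_rot: [-179.9, -0.1, -16.5]
ft_force: [0.3, 0.3, 7.4]
finger_gap: 7.5
grip_force: 49.7
time: 21.5
tool_pos: [475.4, 404.8, 170.1]
tcp_rot: [179.9, 0.0, -16.5]
ft_force: [-0.6, -1.0, -2.1]
finger_gap: 7.2
grip_force: 51.8
[0.1458, 0.1907, 0.0102, 0.0007, 0.0009, -0.5141] rows>=3.8
```

```bash
python3 -m jog '[0.075,0.095,0,0,0,-0.25, 0.146,0.191,0.01,0,0,-0.514, 0.146,0.191,0.01,0,0,-0.514, 0.146,0.191,0.01,0,0,-0.514, 0.146,0.191,0.01,0,0,-0.514, 0.146,0.191,0.01,0,0,-0.514, 0.146,0.191,0.01,0,0,-0.514, 0.146,0.191,0.01,0,0,-0.514]' | head -3
python3 -m jog '[0,0.0012,0.015,0,0,0, 0,0.0012,0.03,0,0,0, 0,0.0012,0.03,0,0,0, 0,0.0012,0.03,0,0,0]' | head -3
python3 held.py; python3 sl.py 2
```

```text
time: 22.5
tool_pos: [561.2, 181.9, 160.7]
tcp_rot: [-180.0, 0.0, 13.1]
time: 23.0
tool_pos: [561.9, 179.4, 130.8]
tcp_rot: [-180.0, 0.0, 13.0]
[562.23219609 179.47118763 131.24322609] [-1.79999376e+02 -1.91614270e-02  1.29909240e+01] 7.266981295635059 [-0.44053682 -0.26778226 -2.2237426 ]
top 7106 [11.8, 0.2, 23.7, 55.4, 74.2] [-16.61442492 -11.98287999 -59.97712351] [ 39.99505122  11.99927872 -36.00106324]
front 2001
-50 1082 y [-2.9  0.8  4.8] x [36.  39.6 39.8]
-35 284 y [-2.9  0.8  4.7] x [39.5 39.7 39.8]
-20 198 y [-2.9  0.8  4.6] x [39.5 39.7 39.9]
-5 147 y [-3.   0.7  4.6] x [39.5 39.7 39.8]
10 109 y [-3.   1.1  4.5] x [39.5 39.7 39.8]
25 86 y [-3.2  0.6  4.4] x [39.5 39.7 39.7]
40 68 y [-3.1  0.6  4.2] x [39.5 39.6 39.7]
55 27 y [-3.   0.5  4.1] x [39.4 39.6 39.7]
12 33 111 inner edges -8.5 4.6 outer -9.9 8.4
24 96 131 inner edges -6.6 4.6 outer -9.8 8.2
36 95 89 inner edges -6.0 5.0 outer -9.7 8.1
x max 44.35359753337082
tcp in slot 0.9355132281591868 -1.2363682914867593 [-1.79997918e+02 -4.82283877e-02  1.29882162e+01] 131.53320174178833
```

```bash
python3 -m jog '[-0.0005,-0.0013,0,0,0,0, -0.0005,-0.0013,0.006,0,0,0, -0.0005,-0.0013,0.006,0,0,0]' | head -2;python3 sl.py 2 | tail -1
python3 -m jog '[0,0,0.006,0,0,0, 0,0,0.012,0,0,0, 0,0,0.018,0,0,0, 0,0,0.018,0,0,0]' | head -4;python3 sl.py 2 | tail -1
```

```text
time: 23.48
tool_pos: [560.8, 180.5, 124.2]
tcp in slot -0.3285686079381959 0.11834694096708179 [-1.79999451e+02  5.13284824e-02  1.29971409e+01] 124.50046745332095
time: 24.02
tool_pos: [560.6, 180.5, 106.0]
tcp_rot: [-180.0, 0.1, 13.0]
ft_force: [-0.4, -0.3, -1.4]
tcp in slot -0.29008287081160106 0.10243038555476824 [1.79999536e+02 5.24192657e-02 1.29979409e+01] 106.4995569239909
```

```bash
cat > lg.py <<'E'
import json
from bench import r
s=r.sense(); open('log.txt','a').write(json.dumps([list(map(float,s[k])) for k in('joint_pos','tool_pos','tcp_rot')])+'\n')
E
python3 lg.py
python3 -m jog '[0,0,0.01,0,0,0, 0,0,0.02,0,0,0, 0,0,0.028,0,0,0, 0,0,0.034,0,0,0, 0,0,0.036,0,0,0, 0,0,0.036,0,0,0]'|head -4
python3 -m jog '[0,0,0,0,0,0, 0,0,0,0,0,0, 0,0,0,0,0,0]' -0.1; python3 lg.py
python3 -m jog '[0,0,-0.06,0,0,0, 0,0,-0.118,0,0,0, 0,0,-0.118,0,0,0, 0,0,-0.118,0,0,0]'|head -5
python3 lg.py
python3 -m jog '[0,0,-0.05,0,0,0.2, -0.05,0.1,-0.07,0,0,0, -0.1,0.2,-0.1,0,0,0, -0.1,0.2,-0.1,0,0,0, -0.1,0.2,-0.1,0,0,0]'|head -5
python3 lg.py
python3 - <<'E'
from h import *
p=snap('wrist','after3'); C=cloud(p)
q=np.c_[(C[:,:2]-RC)@RX,(C[:,:2]-RC)@RY,C[:,2]]
for y in(-55,0,55):
    c=box(q,[-60,y-12,80],[60,y+12,130]); print(y,len(c),c.min(0).round(1),c.max(0).round(1), np.median(c[c[:,2]>112][:,2]))
for n in('top','scene'):
    p=snap(n); C=cloud(p)
    b=box(C,[580,-220,82],[720,-60,100]);print('beaker',cv2.minEnclosingCircle(b[:,:2].astype(np.float32)))
E
```

```text
time: 24.82
tool_pos: [561.7, 180.9, 73.0]
tcp_rot: [-180.0, -0.1, 13.0]
ft_force: [-8.8, -1.2, 14.1]
time: 25.2
tool_pos: [561.2, 180.6, 70.8]
tcp_rot: [-180.0, 0.0, 13.0]
ft_force: [1.2, 0.8, -0.5]
finger_gap: 38.6
grip_force: 0.0
time: 25.7
tool_pos: [561.3, 180.6, 188.9]
tcp_rot: [-180.0, -0.0, 13.0]
ft_force: [0.1, -0.0, -0.6]
finger_gap: 38.5
time: 26.32
tool_pos: [507.3, -38.8, 287.4]
tcp_rot: [-180.0, 0.2, 12.9]
ft_force: [0.4, 0.5, -0.0]
finger_gap: 38.6
-55 2207 [-39.3 -60.1  80. ] [ 40.8 -51.4 119.4] 117.09119186590952
0 2929 [-38.5  -5.9  80. ] [ 41.1   4.  120.1] 117.05296771243763
55 3668 [-39.6  49.1  80. ] [ 40.8  59.3 119.2] 117.0093292639059
beaker ((642.2356567382812, -130.5319061279297), 33.23439025878906)
beaker ((645.087646484375, -132.8673095703125), 34.59801483154297)
```

View pics/after3.png

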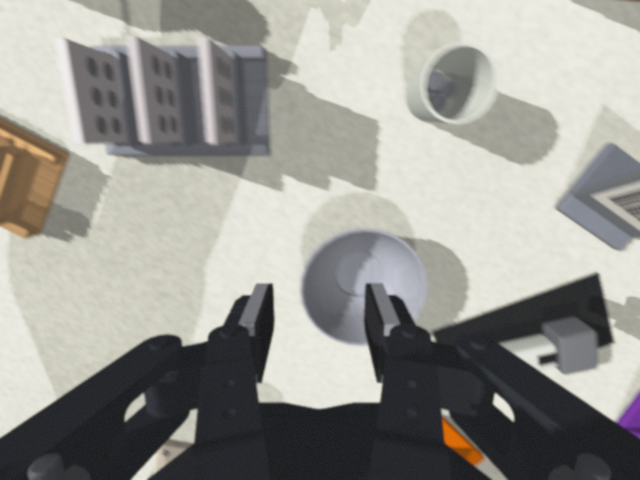

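```bash
cat >> h.py <<'E'
def side(psi,al,roll=0): return down(psi)*R.from_euler('y',90-al,degrees=True)*R.from_euler('z',roll,degrees=True)
def circ(c):
    A=np.c_[2*c[:,:2],np.ones(len(c))]; s=np.linalg.lstsq(A,(c[:,:2]**2).sum(1),rcond=None)[0]; return s[:2].round(1), round(float(np.sqrt(s[2]+s[0]**2+s[1]**2)),1)
E
python3 - <<'E'
from h import *
p=snap('wrist'); C=cloud(p)
b=box(C,[580,-220,86],[720,-60,96]);print('beaker',len(b),cv2.minEnclosingCircle(b[:,:2].astype(np.float32)),circ(b))
b=box(C,[330,-220,51],[510,-10,62]);print('bowl',len(b),cv2.minEnclosingCircle(b[:,:2].astype(np.float32)),circ(b))
Q=side(-11.5,25); d=Q.as_matrix()[:,2]; print(d)
c=np.array([643,-131.5,60])
seq((c-d*150+[0,0,60],Q),(c-d*90,Q),(c+d*22,Q))
print(r.sense()['tool_pos'])
E
```

```text
beaker 997 ((643.2498168945312, -131.04689025878906), 33.033451080322266) (array([ 642.9, -130.6]), 31.1)
bowl 1359 ((422.4276123046875, -106.27471160888672), 71.60839080810547) (array([ 422.9, -106.3]), 68.8)
[ 0.88811339 -0.18068871 -0.42261826]
[-0.0132, 0.066, 0.1038, -0.242, 1.1189, 0.3781] rows>=6.5
[-0.0544, -0.0, 0.0854, 0.0, 0.0, 0.0] rows>=1.6
[0.0, -0.0, 0.112, 0.0, 0.0, 0.0] rows>=1.8
[508.18148859 -37.18279515 287.29559939]
```

```bash
python3 -m jog '[-0.013,0.066,0.104,-0.242,1.119,0.378, -0.013,0.066,0.104,-0.242,1.119,0.378, -0.013,0.066,0.104,-0.242,1.119,0.378, -0.013,0.066,0.104,-0.242,1.119,0.378, -0.013,0.066,0.104,-0.242,1.119,0.378, -0.013,0.066,0.104,-0.242,1.119,0.378, -0.013,0.066,0.104,-0.242,1.119,0.378, -0.013,0.066,0.104,-0.242,1.119,0.378]' 1
python3 lg.py; tail -1 log.txt
python3 - <<'E'
from h import *
Q=side(-11.5,25); d=Q.as_matrix()[:,2]
c=np.array([643,-131.0,60]); seq((c-d*150+[0,0,60],Q),(c-d*90,Q),(c+d*22,Q))
import json
from scipy.optimize import least_squares
L=[json.loads(l) for l in open('log.txt')]; L.append([[-74.278,7.471,85.268,0,87.261,-4.893],[211.272,-561.578,231.292],[180,0,20.615]])
L.append([[-23.099,-17.326,100.179,0,97.078,55.924],[431.5,-128.4,313.4],[179.96,-.05,10.98]])
def res(x):
    o=[]
    for q,t,_ in L:
        a,b,c_,_,e,_=np.radians(q); f=b+c_; g=f+e
        rr=x[0]+x[1]*np.sin(b)+x[2]*np.cos(f)+x[3]*np.sin(f)+x[4]*np.sin(g)
        z=x[5]+x[1]*np.cos(b)-x[2]*np.sin(f)+x[3]*np.cos(f)+x[4]*np.cos(g)
        o+=[rr*np.cos(a)-x[6]*np.sin(a)-t[0],rr*np.sin(a)+x[6]*np.cos(a)-t[1],z-t[2]]
    return o
s=least_squares(res,[100,400,0,400,250,400,50]); print(s.x.round(1),np.abs(s.fun).max()); print(np.linalg.svd(s.jac)[1])
for q,t,e in L: print(np.round(q,1),np.round(t),np.round(e,1))
E
```

```text
time: 27.52
tool_pos: [576.2, -115.8, 291.6]
tcp_rot: [-179.9, -61.0, -11.3]
ft_force: [-0.7, 0.5, -0.5]
finger_gap: 85.2
grip_force: 0.0
[[-22.58009770479896, -51.03665582555237, 143.11009649736337, 20.851224473689328, 29.06055265209528, 66.04136629067406], [576.1758097054723, -115.84571535221923, 291.5973355237685], [-179.91653332863655, -60.971091639830775, -11.27110340336373]]
[-0.1273, 0.0012, -0.0065, -0.005, 0.0703, 0.0018] rows>=2.0
[-0.0544, -0.0, 0.0854, 0.0, 0.0, 0.0] rows>=1.6
[0.0, -0.0, 0.112, 0.0, 0.0, 0.0] rows>=1.8
[ -3.5 379.4  70.1 556.7 379.7 332.8  60.2] 51.416370926311885
[5.2009688  3.73154944 2.64575131 0.86269546 0.43313807 0.28843225
 0.1020878 ]
[12.9 11.1 94.6 -0.  74.4 89.9] [561. 181. 106.] [1.8e+02 1.0e-01 1.3e+01]
[12.9 13.4 95.9  0.  70.7 89.9] [561. 181.  71.] [-180.    0.   13.]
[12.9  7.2 90.1  0.  82.8 89.9] [561. 181. 189.] [-180.   -0.   13.]
[-10.1  -7.6  94.5  -0.   93.2  66.9] [507. -39. 287.] [-180.     0.2   12.9]
[-22.6 -51.  143.1  20.9  29.1  66. ] [ 576. -116.  292.] [-179.9  -61.   -11.3]
[-74.3   7.5  85.3   0.   87.3  -4.9] [ 211. -562.  231.] [180.    0.   20.6]
[-23.1 -17.3 100.2   0.   97.1  55.9] [ 432. -128.  313.] [180.  -0.  11.]
```

```bash
cat > kin.py <<'E'
import numpy as np, json
from scipy.spatial.transform import Rotation as R
from scipy.optimize import least_squares
LO=np.array([-169.43,-51.17,1.28,-76.62,0,-152.29]);HI=np.array([169.43,129.36,143.12,256.62,156.53,152.29])
def fk(q,x):
    a=np.radians(q); s4=x[9]
    e=lambda ax,t:R.from_euler(ax,t)
    A=e('z',a[0]); B=A*e('y',a[1]); C=B*e('y',a[2]); D=C*e('z',s4*a[3])*e('y',a[4]); T=D*e('z',a[5]+np.pi/2)
    p=A.apply([x[0],x[6],x[5]])+B.apply([0,0,x[1]])+C.apply([x[2],0,x[3]])+D.apply([0,x[7],x[4]])
    return p,T
def data():
    L=[json.loads(l) for l in open('log.txt')]; L.append([[-74.278,7.471,85.268,0,87.261,-4.893],[211.272,-561.578,231.292],[180,0,20.615]])
    return L
def fit(s4):
    def res(x):
        o=[]
        for q,t,e in data():
            p,T=fk(q,np.r_[x,0,s4]); dr=(T.inv()*R.from_euler('xyz',e,degrees=True)).as_rotvec()
            o+=list(p-t)+list(dr*200)
        return np.r_[o,0.01*(x-x0)]
    x0=np.array([50,400,0,400,250,400,50,0]); s=least_squares(res,x0); return np.r_[s.x,0,s4],np.abs(s.fun).max()
def ik(pos,rot,x,seeds=None,n=30,q0=None):
    rng=np.random.default_rng(0); best=[]
    for k in range(n):
        q=(LO+HI)/2+(rng.random(6)-.5)*(HI-LO)*.9 if not(k==0 and q0 is not None) else q0
        def f(q):
            p,T=fk(q,x); return np.r_[(p-pos)/10,(T.inv()*rot).as_rotvec()*20]
        s=least_squares(f,np.clip(q,LO+.1,HI-.1),bounds=(LO,HI),x_scale=50,max_nfev=60)
        if s.cost<1e-2 and not any(np.abs(s.x-b).max()<2 for b in best): best.append(s.x.round(1))
    return best
E
python3 - <<'E'
from kin import *
for s4 in(1,-1): x,e=fit(s4); print(x.round(1),e)
E
```

```text
[2.000e-01 3.689e+02 6.150e+01 5.532e+02 3.647e+02 3.180e+02 5.110e+01
 1.000e-01 0.000e+00 1.000e+00] 1.5321047798693928
[  27.2  -13.2 -222.9  528.7  -14.5   31.9  242.2 -182.9    0.    -1. ] 127.24286724457062
```

```bash
cat > s.py <<'E'
from kin import *
from h import side
x,_=fit(1)
G=np.array([643,-131,60.])
sols={}
for al in(20,30,40):
  for psi in range(-100,101,20):
    Q=side(psi,al); s=ik(G+Q.as_matrix()[:,2]*22,Q,x,n=8)
    for q in s: print('grasp',al,psi,q)
for z in (140,):
 for al in (0,20):
  for psi in range(-120,121,30):
   for ro in(-150,150):
    Q=side(psi,al,ro); m=Q.apply([np.cos(np.radians(25)),0,-np.sin(np.radians(25))]); g=np.array([422,-107,z])-[30*m[0],30*m[1],0]
    for q in ik(g+Q.as_matrix()[:,2]*22,Q,x,n=6): print('pour',al,psi,ro,q,'m',m.round(2))
E
time python3 s.py
```

```text
grasp 20 -100 [  10.9   53.5   70.4  -61.8   95.  -141.1]
grasp 20 -80 [  12.8   41.6   90.6  -73.1   78.7 -139. ]
grasp 20 -40 [   3.6   20.5  124.   241.2   47.7 -122.8]
grasp 20 -20 [-12.1  14.1 133.2 192.2  37.7 -97. ]
grasp 20 0 [-30.7  14.7 132.4 135.8  43.4 -66.2]
grasp 20 20 [-42.3  21.9 122.  100.3  57.8 -51.9]
grasp 20 40 [-46.1  32.  106.2  79.1  72.7 -45.9]
grasp 20 60 [-45.   43.3  87.7  65.3  87.7 -43.1]
grasp 20 80 [-41.3  55.4  67.2  55.5 103.1 -42.4]
grasp 20 100 [-36.2  68.8  44.3  48.2 119.3 -43.2]
grasp 30 -100 [   9.    46.9   74.3  -55.    89.  -144.1]
grasp 30 -80 [  10.5   35.1   92.8  -65.3   72.4 -145.8]
grasp 30 -40 [   1.2   13.1  123.8  256.6   35.9 -140.1]
grasp 30 -20 [ -12.7    6.1  132.2  199.8   19.1 -105.1]
grasp 30 0 [-28.7   6.7 131.4 119.2  28.4 -47.8]
grasp 30 20 [-39.4  14.6 122.   88.2  48.2 -37.4]
grasp 30 40 [-43.3  25.3 107.3  70.8  65.6 -36.7]
grasp 30 60 [-42.8  36.9  90.1  58.6  81.5 -38. ]
grasp 30 80 [-39.6  48.7  71.3  49.3  96.9 -40.7]
grasp 30 100 [-35.   60.9  51.2  41.4 112.2 -45. ]
grasp 40 -100 [   6.3   40.8   77.6  -47.8   83.
[... 1090 characters left out ...]
 73.4  31.9 137.2  84.5] m [ 0.6  -0.14 -0.78]
pour 20 -120 -150 [ 11.   28.9  98.3 -47.7 106.5  81.2] m [ 0.73  0.35 -0.59]
pour 20 -120 150 [  9.3  31.2  95.1 -49.2 106.2  19.5] m [-0.06  0.8  -0.59]
pour 20 -90 -150 [ 19.   13.2 119.4 -62.7  89.6  75.9] m [ 0.45  0.67 -0.59]
pour 20 -90 150 [ 18.   16.3 115.6 -63.4  89.3  14.9] m [-0.45  0.67 -0.59]
pour 20 60 150 [-61.   12.2 120.6  54.3  97.   99.3] m [ 0.06 -0.8  -0.59]
pour 20 90 150 [-50.1  28.2  99.3  40.3 111.3  93.1] m [ 0.45 -0.67 -0.59]
pour 20 120 -150 [-36.   41.3  79.8  27.4 124.  144.8] m [-0.06 -0.8  -0.59]
pour 20 120 150 [-38.1  39.7  82.2  25.  124.   82.4] m [ 0.73 -0.35 -0.59]
real	0m28.248s
user	0m28.465s
sys	0m0.221s
```

```bash
python3 - <<'E'
from h import *
Q=side(45,25); d=Q.as_matrix()[:,2]; G=np.array([643,-131,60.])
seq(([500,-230,250],Q),(G-d*110+[0,0,30],Q))
from kin import *
x,_=fit(1)
print(ik(np.array([500,-230,250]),Q,x,n=6),ik(G-d*110,Q,x,n=6),ik(G+d*22,Q,x,n=6))
E
```

```text
[-0.0618, 0.1268, -0.0258, 0.8737, 0.0642, -0.4462] rows>=5.3
[-0.0727, 0.0311, 0.1127, 0.0, 0.0, 0.0] rows>=2.2
[array([-65.6,   7.9, 105.9,  58.7,  97. , -30.4])] [array([-57.4,  24.7, 103.8,  62.9,  83.7, -39.7])] [array([-45. ,  31.3, 102.7,  71.5,  72.9, -41.2])]
```

```bash
python3 -m jog '[-0.062,0.127,-0.026,0.874,0.064,-0.446, -0.062,0.127,-0.026,0.874,0.064,-0.446, -0.062,0.127,-0.026,0.874,0.064,-0.446, -0.062,0.127,-0.026,0.874,0.064,-0.446, -0.062,0.127,-0.026,0.874,0.064,-0.446, -0.062,0.127,-0.026,0.874,0.064,-0.446, -0.062,0.127,-0.026,0.874,0.064,-0.446, -0.062,0.127,-0.026,0.874,0.064,-0.446]' 1
python3 lg.py; tail -1 log.txt
python3 - <<'E'
from h import *
Q=side(45,25); d=Q.as_matrix()[:,2]; G=np.array([643,-131,60.])
seq(([500,-230,250],Q),(G-d*110+[0,0,10],Q))
E
```

```text
time: 28.52
tool_pos: [498.7, -231.8, 249.2]
tcp_rot: [-179.7, -65.2, 44.9]
ft_force: [-0.2, 0.5, 0.2]
finger_gap: 85.3
grip_force: 0.0
[[-65.86213031195737, 8.364206632163398, 105.60787989344531, 58.68771484839428, 97.32477616974604, -30.581259891152325], [498.7016516429282, -231.76045299573974, 249.22160537622958], [-179.74275242979945, -65.21565468864935, 44.89264051054321]]
[0.0016, -0.0003, 0.0016, -0.0028, -0.0038, -0.0008] rows>=0.0
[-0.0908, 0.0311, 0.1212, 0.0, 0.0, 0.0] rows>=2.5
```

```bash
python3 -m jog '[-0.09,0.031,0.122,0,0,0, -0.09,0.031,0.122,0,0,0, -0.09,0.031,0.122,0,0,0, -0.09,0.031,0.122,0,0,0, -0.09,0.031,0.122,0,0,0]'
python3 - <<'E'
from h import *
p=snap('wrist','bk'); C=cloud(p)
for lo,hi in((20,40),(40,60),(60,75),(75,86),(86,97)):
    b=box(C,[580,-220,lo],[720,-60,hi]);  b=b[np.hypot(b[:,0]-643,b[:,1]+131)<60]
    if len(b)>20: print(lo,len(b),b.min(0).round(),b.max(0).round(),circ(b))
p=snap('top'); C=cloud(p)
b=box(C,[580,-220,82],[720,-60,100]);print('top beaker',cv2.minEnclosingCircle(b[:,:2].astype(np.float32)))
Q=side(45,25); d=Q.as_matrix()[:,2]; G=np.array([643,-131,60.])
seq((G-d*110,Q),(G+d*22,Q))
E
```

```text
time: 29.15
tool_pos: [572.2, -202.7, 118.5]
tcp_rot: [179.9, -65.0, 45.0]
ft_force: [0.2, 0.6, 0.1]
finger_gap: 85.4
grip_force: 0.0
20 1113 [ 613. -162.   20.] [ 666. -107.   40.] (array([ 643. , -131.8]), 28.9)
40 2284 [ 612. -163.   40.] [ 673. -102.   60.] (array([ 642.4, -132.5]), 29.2)
60 2395 [ 611. -164.   60.] [ 674. -101.   75.] (array([ 642.3, -132.5]), 30.1)
75 2077 [ 611. -164.   75.] [ 674. -101.   86.] (array([ 642.3, -132.6]), 30.7)
86 1279 [ 610. -164.   86.] [676. -99.  90.] (array([ 642.8, -132.1]), 31.1)
top beaker ((641.9160766601562, -130.6441192626953), 32.785491943359375)
[-0.0109, -0.0016, 0.0069, 0.004, 0.0005, 0.0015] rows>=0.2
[-0.0, -0.0, 0.132, 0.0, 0.0, 0.0] rows>=2.1
```

View pics/bk.png

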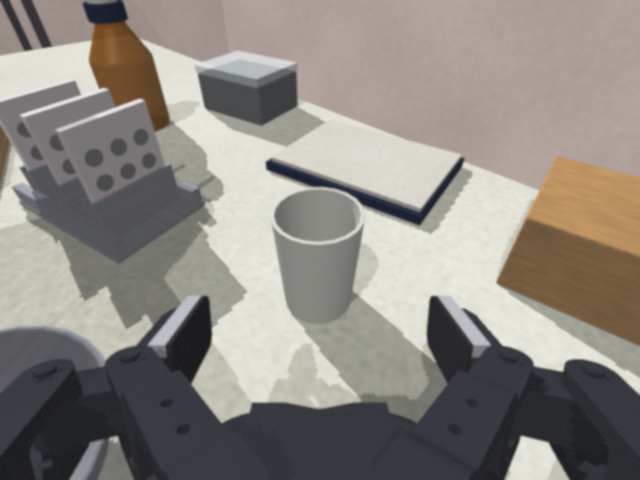

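```bash
python3 -m jog '[-0.011,-0.001,0.007,0,0,0, -0.011,-0.001,0.007,0,0,0]' | head -2
python3 -m jog '[0,0,0.03,0,0,0, 0,0,0.06,0,0,0, 0,0,0.09,0,0,0, 0,0,0.115,0,0,0, 0,0,0.131,0,0,0, 0,0,0.131,0,0,0, 0,0,0.131,0,0,0]' 
python3 -m jog '[0,0,0,0,0,0, 0,0,0,0,0,0, 0,0,0,0,0,0, 0,0,0,0,0,0]' -1 50
python3 lg.py
python3 - <<'E'
from h import *
p=snap('wrist','bk2')
Q=side(45,25)
seq(([657,-118,52],Q))
E
```

```text
time: 29.5
tool_pos: [572.2, -200.6, 104.0]
time: 30.38
tool_pos: [656.8, -117.9, 49.8]
tcp_rot: [179.8, -65.0, 45.0]
ft_force: [-0.0, 0.3, -0.4]
finger_gap: 85.6
grip_force: 0.0
time: 30.88
tool_pos: [657.2, -117.7, 50.2]
tcp_rot: [179.8, -65.0, 45.0]
ft_force: [-1.9, -0.5, 6.0]
finger_gap: 61.6
grip_force: 54.0
[0.0015, 0.0001, -0.0011, 0.0033, -0.0001, 0.0002] rows>=0.0
```

View pics/bk2.png

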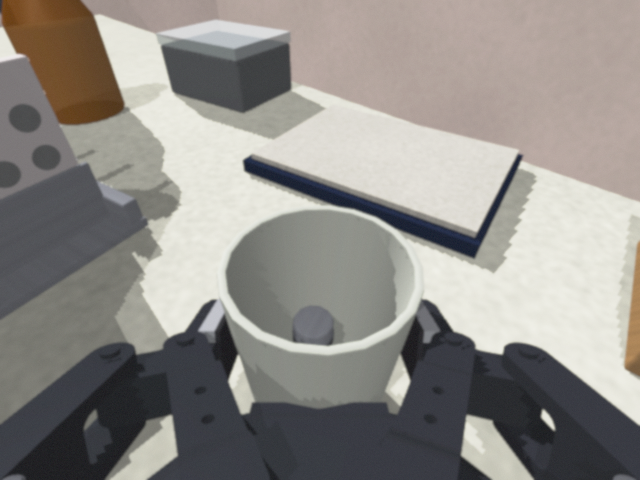

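```bash
python3 - <<'E'
from h import *
from kin import *
x,e=fit(1); print(x.round(1),e)
Q0=R.from_euler('xyz',r.sense()['tcp_rot'],degrees=True); P0=np.array(r.sense()['tool_pos'])
Q=side(75,0,150); m=Q.apply([np.cos(np.radians(25)),0,-np.sin(np.radians(25))]); print('m',m)
mh=m[:2]/np.hypot(*m[:2]); G=np.array([*(np.array([422.5,-106.5])-15*mh),152]); print('G',G)
dd=Q.as_matrix()[:,2]; P=G+dd*22
A=side(75,0,0)
seq((P0+[0,0,110],Q0),(P,A),(P,side(75,0,75)),(P,side(75,0,150)))
q0=r.sense()['joint_pos']
for Z in(A,side(75,0,75),Q): print(ik(P,Z,x,n=3,q0=q0))
E
```

```text
[ 1.000e-01  3.691e+02  6.160e+01  5.533e+02  3.648e+02  3.181e+02
  5.120e+01 -0.000e+00  0.000e+00  1.000e+00] 1.5329484556631576
m [ 0.32833139 -0.52550275 -0.78488557]
G [414.55189298 -93.77885246 152.        ]
[0.0997, 0.0002, -0.0465, 0.0, 0.0, 0.0] rows>=1.8
[-0.0647, -0.1991, -0.1201, 0.5184, 0.4264, -0.1134] rows>=3.9
[0.0, 0.0, 0.0, -0.0, -0.0, 1.309] rows>=7.0
[0.0, 0.0, 0.0, 0.0, 0.0, 1.309] rows>=7.0
[array([-58. ,  36.9, 102.8,  54.6, 116.2, -58.1])]
[array([-58. ,  36.9, 102.8,  54.6, 116.2,  16.9])]
[array([-58. ,  36.9, 102.8,  54.6, 116.2,  91.9])]
```

```bash
python3 -m jog '[0.03,0,-0.014,0,0,0, 0.065,0,-0.03,0,0,0, 0.1,0,-0.0465,0,0,0, 0.1,0,-0.0465,0,0,0, 0.1,0,-0.0465,0,0,0]' | head -6
python3 -m jog '[-0.011,-0.033,-0.02,0.086,0.071,-0.019, -0.022,-0.066,-0.04,0.173,0.142,-0.038, -0.032,-0.1,-0.06,0.26,0.213,-0.057, -0.043,-0.133,-0.08,0.346,0.284,-0.076, -0.054,-0.166,-0.1,0.432,0.355,-0.095, -0.065,-0.199,-0.12,0.518,0.426,-0.113, -0.065,-0.199,-0.12,0.518,0.426,-0.113, -0.065,-0.199,-0.12,0.518,0.426,-0.113]'
python3 - <<'E'
from h import *
print(r.sense()['joint_pos']); p=snap('top','pre_pour')
A=side(75,0,0); P=np.array([414.55,-93.78,152])+A.as_matrix()[:,2]*22
seq((P,A))
E
```

```text
time: 31.55
tool_pos: [656.5, -116.8, 158.4]
tcp_rot: [-180.0, -64.9, 44.8]
ft_force: [-0.3, 0.9, -3.0]
finger_gap: 61.0
grip_force: 55.0
time: 32.55
tool_pos: [420.5, -71.9, 150.7]
tcp_rot: [-96.4, -89.8, -8.7]
ft_force: [-0.1, -0.2, -1.6]
finger_gap: 61.4
grip_force: 55.2
[-57.99070071  36.93686489 102.84391088  54.64338452 116.05146216
 -58.04809616]
[0.001, -0.0003, -0.0006, 0.0013, 0.0012, -0.002] rows>=0.0
```

View pics/pre_pour.png

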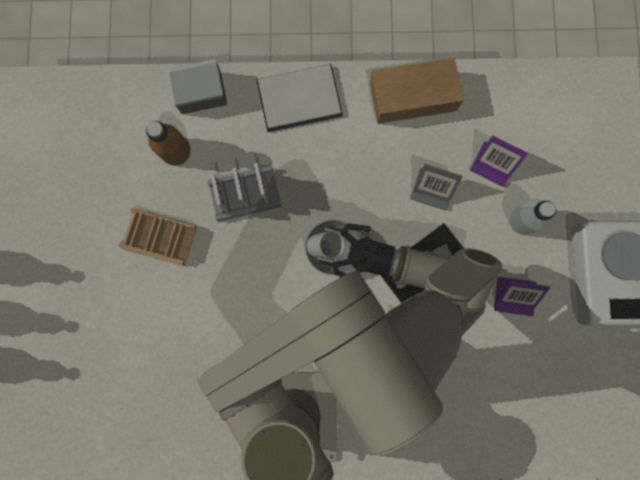

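```bash
python3 -m jog '[0,0,0,0,0,0.16, 0,0,0,0,0,0.33, 0,0,0,0,0,0.49, 0,0,0,0,0,0.65, 0,0,0,0,0,0.82, 0,0,0,0,0,0.98, 0,0,0,0,0,1.15, 0,0,0,0,0,1.309]'
python3 -m jog '[0,0,0,0,0,0.16, 0,0,0,0,0,0.33, 0,0,0,0,0,0.49, 0,0,0,0,0,0.65, 0,0,0,0,0,0.82, 0,0,0,0,0,0.98, 0,0,0,0,0,1.15, 0,0,0,0,0,1.309]'
python3 -m jog '[0,0,0,0,0,0.15, 0,0,0,0,0,0.3, 0,0,0,0,0,0.3, 0,0,0,0,0,0.3, 0,0,0,0,0,0.1, 0,0,0,0,0,0.3, 0,0,0,0,0,0.3, 0,0,0,0,0,0.3]'
python3 - <<'E'
from h import *
p=snap('top'); q=snap('scene')
a=p['pixels'][190:310,270:400]; b=q['pixels'][180:300,250:380]
cv2.imwrite('pics/pour.png',cv2.resize(np.hstack([a,b]),None,fx=3,fy=3,interpolation=cv2.INTER_CUBIC)[:,:,::-1])
for n,c in(('top',p),('scene',q)):
    for o in r.look_for(c,'filter0')[:8]: print(n,round(o['score'],2),np.round(o['bbox']))
print(r.sense()['joint_pos'])
E
```

```text
time: 33.6
tool_pos: [420.8, -72.2, 151.7]
tcp_rot: [-90.2, -14.7, -15.0]
ft_force: [0.3, -0.1, -1.4]
finger_gap: 61.2
grip_force: 55.0
time: 34.6
tool_pos: [420.8, -72.2, 151.8]
tcp_rot: [-90.3, 60.3, -15.3]
ft_force: [0.2, 0.9, -1.0]
finger_gap: 61.2
grip_force: 55.0
time: 35.6
tool_pos: [420.1, -72.1, 151.5]
tcp_rot: [-90.2, 77.0, -15.2]
ft_force: [-0.1, -0.1, -0.9]
finger_gap: 61.6
grip_force: 55.1
scene 0.56 [301. 240. 311. 246.]
[-57.99757971  36.85236367 102.83295085  54.58083856 116.14849001
 109.0077905 ]
```

View pics/pour.png

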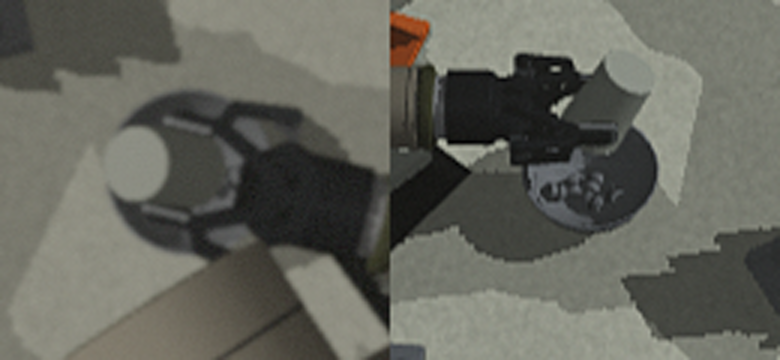

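```bash
python3 -m jog '[0,0,0,0,0,-1.5, 0,0,0,0,0,-1.5, 0,0,0,0,0,-1.5, 0,0,0,0,0,-1.5, 0,0,0,0,0,-1.5, 0,0,0,0,0,-1.5, 0,0,0,0,0,-1.5, 0,0,0,0,0,-1.5]' | head -3
python3 -m jog '[0,0,0,0,0,-1.418, 0,0,0,0,0,-1.418, 0,0,0,0,0,-1.418, 0,0,0,0,0,-1.418, 0,0,0,0,0,-1.418, 0,0,0,0,0,-1.418, 0,0,0,0,0,-1.418, 0,0,0,0,0,-1.418]' | head -3
python3 - <<'E'
from h import *
Q=side(45,25)
s=r.sense(); print(s['joint_pos'],s['ft_force'])
p=snap('wrist','chk'); q=snap('top')
a=p['pixels'][120:360]; b=cv2.resize(q['pixels'][190:310,270:400],(640,590),interpolation=cv2.INTER_CUBIC)
cv2.imwrite('pics/chk2.png',cv2.resize(np.vstack([a,b]),(560,580))[:,:,::-1])
P=np.array([657,-118.,160])
seq((P,Q),(P-[0,0,109.],Q))
E
```

```text
time: 36.8
tool_pos: [420.1, -72.0, 151.4]
tcp_rot: [-90.0, -9.1, -15.0]
time: 37.8
tool_pos: [420.1, -72.0, 151.4]
tcp_rot: [97.6, -89.8, 157.3]
[-57.99904268  36.85389754 102.83348482  54.57939023 116.14673461
 -58.42420195] [-0.21769719  0.1312294  -1.18600263]
[0.0085, 0.2408, 0.017, -0.5149, -0.4259, 0.1148] rows>=3.9
[-0.0988, -0.0, 0.0461, 0.0, 0.0, 0.0] rows>=1.7
```

View pics/chk2.png

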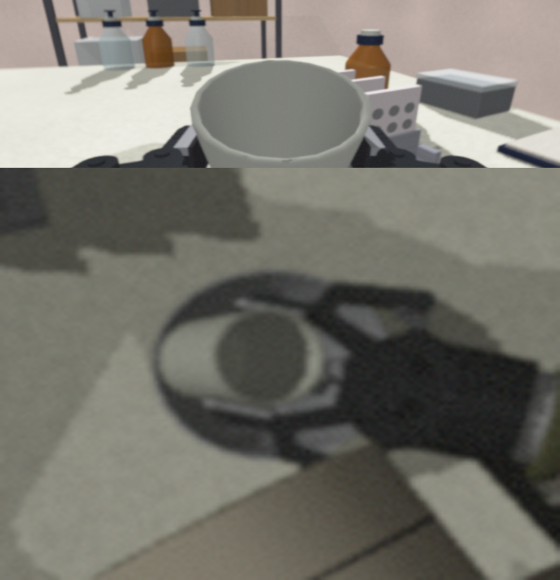

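```bash
python3 -m jog '[0.004,0.12,0.009,-0.257,-0.213,0.057, 0.0085,0.241,0.017,-0.515,-0.426,0.115, 0.0085,0.241,0.017,-0.515,-0.426,0.115, 0.0085,0.241,0.017,-0.515,-0.426,0.115, 0.0085,0.241,0.017,-0.515,-0.426,0.115, 0.0085,0.241,0.017,-0.515,-0.426,0.115, 0.0085,0.241,0.017,-0.515,-0.426,0.115, 0.0085,0.241,0.017,-0.515,-0.426,0.115]' | head -3
python3 -m jog '[-0.03,0,0.014,0,0,0, -0.06,0,0.028,0,0,0, -0.08,0,0.037,0,0,0, -0.08,0,0.037,0,0,0, -0.08,0,0.037,0,0,0]' | head -4
python3 - <<'E'
from h import *
p=snap('wrist'); C=cloud(p); b=C[np.hypot(C[:,0]-643,C[:,1]+132)<22]; b=b[b[:,2]<112]
print('inside z hist',np.histogram(b[:,2],bins=8))
pt=snap('top');C=cloud(pt); b=C[np.hypot(C[:,0]-643,C[:,1]+132)<24]; print('top inside',np.histogram(b[:,2],bins=8))
print([ (round(o['score'],2),np.round(o['bbox']).tolist()) for o in r.look_for(p,'filter0')+r.look_for(pt,'filter0')])
c=C[np.hypot(C[:,0]-422.5,C[:,1]+106.5)<62]; print('bowl z',np.histogram(c[:,2],bins=8))
seq(([657,-118,50.5],side(45,25)))
E
```

```text
time: 38.9
tool_pos: [656.4, -118.2, 158.5]
tcp_rot: [-179.4, -64.9, 44.4]
time: 39.52
tool_pos: [657.1, -118.6, 72.1]
tcp_rot: [-179.8, -65.0, 44.7]
ft_force: [-0.8, 0.4, -0.1]
inside z hist (array([0, 0, 0, 0, 0, 0, 0, 0]), array([0.   , 0.125, 0.25 , 0.375, 0.5  , 0.625, 0.75 , 0.875, 1.   ]))
top inside (array([ 2,  2, 15, 26, 33, 20, 24,  8]), array([19.84515911, 21.50121742, 23.15727574, 24.81333405, 26.46939236,
       28.12545067, 29.78150899, 31.4375673 , 33.09362561]))
[(0.63, [326.0, 248.0, 331.0, 255.0]), (0.6, [343.0, 244.0, 354.0, 254.0]), (0.55, [321.0, 239.0, 330.0, 246.0])]
bowl z (array([ 77, 269, 399, 405, 390, 207,  77,   8]), array([-3.0339022 ,  3.62704298, 10.28798816, 16.94893333, 23.60987851,
       30.27082369, 36.93176886, 43.59271404, 50.25365922]))
[-0.02, -0.0008, 0.0096, 0.0002, 0.001, -0.0] rows>=0.4
```

```bash
python3 -m jog '[-0.01,0,0.005,0,0,0, -0.0195,-0.0005,0.0091,0,0,0, -0.0195,-0.0005,0.0091,0,0,0, -0.0195,-0.0005,0.0091,0,0,0]' | head -4
python3 -m jog '[0,0,0,0,0,0, 0,0,0,0,0,0]' 0.6
python3 -m jog '[0,0,0,0,0,0, 0,0,0,0,0,0]' 1
python3 -m jog '[0,0,-0.03,0,0,0, 0,0,-0.07,0,0,0, 0,0,-0.12,0,0,0, 0.08,0,-0.15,0,0,0, 0.08,0,-0.15,0,0,0]' | head -4
python3 - <<'E'
from h import *
p=snap('wrist');C=cloud(p)
for lo,hi in((20,40),(60,75),(86,97)):
    b=box(C,[580,-220,lo],[720,-60,hi]);  b=b[np.hypot(b[:,0]-643,b[:,1]+131)<60]
    if len(b)>20: print(lo,len(b),circ(b),b[:,2].max())
pt=snap('top');ps=snap('scene')
for n,pp in(('top',pt),('scene',ps)):
    C=cloud(pp)
    for t in('scanner','label','mat'):
        for o in r.outline_of(pp,t)[:3]:
            c=cloud(pp,o['region']); print(n,t,round(o['score'],2),np.median(c,0).round().tolist(),len(c),rect(c[c[:,2]>20]) if (c[:,2]>20).sum()>5 else '')
    print(np.histogram(C[np.hypot(C[:,0]-643,C[:,1]+132)<20][:,2],bins=5))
print(r.sense()['joint_pos'])
E
```

```text
time: 40.22
tool_pos: [656.3, -117.3, 49.6]
tcp_rot: [-179.6, -65.0, 44.7]
ft_force: [-1.6, 1.8, 3.6]
time: 40.48
tool_pos: [656.3, -117.8, 49.4]
tcp_rot: [-179.7, -64.9, 44.7]
ft_force: [-0.5, -0.4, -0.1]
finger_gap: 67.9
grip_force: 0.0
time: 40.72
tool_pos: [656.4, -117.9, 49.8]
tcp_rot: [-179.7, -64.9, 44.7]
ft_force: [-0.6, 0.4, -0.2]
finger_gap: 85.5
grip_force: 0.0
time: 41.35
tool_pos: [585.3, -192.0, 189.7]
tcp_rot: [179.6, -64.9, 45.3]
ft_force: [-0.4, 0.2, -0.2]
20 1276 (array([ 642.6, -131.4]), 28.1) 39.99902208077043
60 1575 (array([ 642.6, -131.5]), 30.0) 74.97749785562522
86 1048 (array([ 643.3, -130.9]), 31.1) 90.50439764257769
top scanner 0.58 [366.0, -329.0, 39.0] 791 [370.4, -332.1, 37.3, 156.2, 32.8]
top scanner 0.56 [416.0, -101.0, 23.0] 43 [415.2, -101.8, 14.4, 18.7, 76.0]
top scanner 0.49 [680.0, 300.0, 112.0] 1388 [688.9, 308.1, 69.3, 83.0, 47.1]
top label 0.95 [648.0, -539.0, 59.0] 1308 [647.8, -539.3, 99.9, 53.8, 61.6]
top label 0.85 [296.0, -586.0, 62.0] 740 [296.5, -584.8, 81.4, 51.2, 82.0]
top label 0.83 [584.0, -384.0, 68.0] 896 [572.4, -365.6, 111.3, 80.9, 72.7]
top mat 0.78 [377.0, -300.0, 4.0] 1443 [326.5, -262.6, 36.0, 123.6, 31.4]
top mat 0.44 [555.0, 176.0, 102.0] 260 [559.6, 178.9, 79.1, 12.7, 11.0]
(array([ 7, 24, 47, 22,  5]), array([-3.72857737, -0.23508486,  3.25840766,  6.75190018, 10.24539269,
       13.73888521]))
scene scanner 0.81 [393.0, -377.0, 40.0] 506 [429.2, -347.8, 150.3, 95.3, 25.7]
scene label 0.81 [654.0, -542.0, 69.0] 319 [651.1, -541.9, 100.6, 50.4, 61.0]
scene label 0.72 [595.0, -372.0, 81.0] 177 [586.9, -374.0, 94.7, 50.7, 71.1]
scene label 0.7 [324.0, -584.0, 98.0] 11 [325.7, -581.6, 22.2, 9.6, 64.8]
scene mat 0.89 [426.0, -382.0, 4.0] 808 
(array([ 2,  4,  8, 11,  4]), array([-3.83580278, -0.22633765,  3.38312748,  6.99259262, 10.60205775,
       14.21152288]))
[-55.70139257  16.05628086 104.42675941  63.11377514  86.08596495
 -31.6723235 ]
```

```bash
python3 - <<'E'
from h import *
from kin import *
x,_=fit(1)
P=np.array([360,-305,270.])
M=down(0)
seq(([480,-220,300],down(0)),(P,down(-60)))
print(ik(np.array([480,-220,300.]),M,x,n=4),ik(P,down(-60),x,n=4))
E
```

```text
[0.0641, -0.0526, -0.1351, -0.4478, -1.0704, 0.6952] rows>=7.2
[-0.12, 0.085, 0.03, 0.0, -0.0, 1.0472] rows>=5.6
[array([-30.2,  -4.8,  90.6,  -0. ,  94.2,  59.8])] [array([-46.5, -13.5, 101.5,   0. ,  92. , 103.5])]
```

```bash
python3 -m jog '[0.03,-0.01,-0.08,0,0,0, 0.064,-0.053,-0.135,-0.448,-1.07,0.695, 0.064,-0.053,-0.135,-0.448,-1.07,0.695, 0.064,-0.053,-0.135,-0.448,-1.07,0.695, 0.064,-0.053,-0.135,-0.448,-1.07,0.695, 0.064,-0.053,-0.135,-0.448,-1.07,0.695, 0.064,-0.053,-0.135,-0.448,-1.07,0.695, 0.064,-0.053,-0.135,-0.448,-1.07,0.695]' | head -3
python3 - <<'E'
from h import *
seq(([360,-305,270],down(-60)))
E
```

```text
time: 42.8
tool_pos: [480.1, -220.0, 301.8]
tcp_rot: [-179.1, -3.1, 1.9]
[-0.1243, 0.0815, 0.0238, -0.0441, -0.04, 1.0796] rows>=5.8
```

```bash
python3 -m jog '[-0.124,0.082,0.024,-0.044,-0.04,1.08, -0.124,0.082,0.024,-0.044,-0.04,1.08, -0.124,0.082,0.024,-0.044,-0.04,1.08, -0.124,0.082,0.024,-0.044,-0.04,1.08, -0.124,0.082,0.024,-0.044,-0.04,1.08, -0.124,0.082,0.024,-0.044,-0.04,1.08, -0.124,0.082,0.024,-0.044,-0.04,1.08, -0.124,0.082,0.024,-0.044,-0.04,1.08]' | head -3
cat > scn.py <<'E'
from h import *
s=r.sense(); print(s['tool_pos'],s['tcp_rot'])
p=snap('wrist','scn'); C=cloud(p); np.save('scn.npy',C)
for t in('scanner','mat','label'):
    for o in r.outline_of(p,t)[:3]:
        c=cloud(p,o['region']); print(t,round(o['score'],2),np.round(o['bbox']),np.median(c,0).round(1).tolist())
        if t=='scanner':
            for lo,hi in((25,60),(30,41),(42,60)):
                d=c[(c[:,2]>lo)&(c[:,2]<hi)]
                if len(d)>10: print('  ',lo,hi,len(d),rect(d))
        if t=='mat': d=c[(c[:,2]<12)];print('  ',rect(d),len(d))
        if t=='label':
            m=p['pixels'][o['region']].mean(0); q=c[c[:,2]>15]; u=q-q.mean(0); n=np.linalg.svd(u,full_matrices=False)[2][2]; print('  col',m.round(),'n',n.round(2),rect(q))
E
python3 scn.py
```

```text
time: 43.8
tool_pos: [360.5, -305.7, 268.0]
tcp_rot: [-179.7, 0.1, -59.6]
[ 360.50492557 -305.66711818  267.96485638] [-1.79733121e+02  1.46578740e-01 -5.96338651e+01]
scanner 0.84 [303.  87. 364. 249.] [376.6, -358.3, 39.3]
   25 60 6305 [369.4, -337.3, 56.1, 160.4, 27.3]
   30 41 3714 [369.4, -337.3, 56.1, 160.4, 27.3]
   42 60 2282 [395.8, -388.0, 53.7, 42.4, 27.1]
scanner 0.54 [116. 272. 244. 385.] [446.4, -106.5, 29.4]
   25 60 3721 [423.1, -115.8, 125.3, 142.0, 86.4]
   30 41 932 [423.7, -115.4, 126.4, 115.7, 0.9]
   42 60 2059 [423.1, -115.8, 125.3, 142.0, 86.4]
scanner 0.48 [197. 286. 210. 297.] [423.8, -152.5, 29.6]
   25 60 134 [423.6, -151.4, 18.0, 10.9, 22.8]
   30 41 71 [422.9, -150.9, 17.1, 9.5, 22.8]
mat 0.9 [257.  44. 374. 255.] [401.2, -350.5, 3.3]
   [383.2, -343.1, 111.3, 222.5, 35.3] 14206
mat 0.44 [  0. 334.  71. 386.] [580.9, 55.0, 8.0]
   [577.8, 49.3, 84.7, 27.5, 13.2] 1222
label 0.93 [496.   0. 547.  57.] [292.3, -536.0, 40.7]
  col [121.  88. 138.] n [-0.85  0.19  0.49] [284.7, -542.7, 71.1, 33.2, 45.6]
label 0.77 [418. 278. 520. 320.] [188.5, -318.7, 96.5]
  col [173.  91.  20.] n [-0.74  0.49  0.46] [183.3, -295.5, 99.2, 45.8, 56.0]
label 0.66 [ 42.   1. 214.  84.] [582.8, -356.6, 48.7]
  col [128. 127. 124.] n [-0.82  0.29  0.5 ] [583.7, -375.0, 100.4, 53.3, 70.3]
```

```bash
python3 - <<'E'
from h import *
D=down(-62.7)
seq(([373.1,-344.4,110],D),([373.1,-344.4,7],D))
C=np.load('scn.npy'); n=np.array([-.82,.29,.5])
c=box(C,[520,-450,16],[660,-300,110]); c=c[abs((c-[583.7,-375,56])@n)<12]; u=c-c.mean(0); nn=np.linalg.svd(u,full_matrices=False)[2][2]; print(nn*np.sign(nn[2]),len(c),c.min(0),c.max(0))
w=np.array([nn[1],-nn[0],0]);w/=np.linalg.norm(w); v=np.cross(nn,w); q=np.c_[u@w,u@v]; print('mean',c.mean(0),'w rng',np.percentile(q[:,0],[1,99]),'v rng',np.percentile(q[:,1],[1,99]),v)
E
```

```text
[0.04, 0.0093, 0.1583, -0.0047, 0.0019, 0.0514] rows>=2.6
[0.0, -0.0, 0.103, 0.0, 0.0, 0.0] rows>=1.6
[-0.81701374  0.28867394  0.49915519] 7659 [ 544.90361196 -415.80096762   16.00232193] [ 624.43855571 -320.69526646   99.40774146]
mean [ 584.4968241  -359.68233425   52.02862184] w rng [-59.1202919   34.13414517] v rng [-52.74656328  40.54797218] [-0.47064134  0.16629082 -0.8665126 ]
```

```bash
python3 -m jog '[0.04,0.009,0.158,-0.005,0.002,0.051, 0.04,0.009,0.158,-0.005,0.002,0.051, 0.04,0.009,0.158,-0.005,0.002,0.051, 0.04,0.009,0.158,-0.005,0.002,0.051, 0.04,0.009,0.158,-0.005,0.002,0.051, 0.04,0.009,0.158,-0.005,0.002,0.051]' 0.5 60 | head -3
cat > lab.py <<'E'
from h import *
n=np.array([-.817,.289,.499]); w=np.array([.333,.943,0]); v=np.cross(n,w)
for k in('top','scene'):
    C=cloud(snap(k)); c=box(C,[500,-470,14],[680,-290,115]); c=c[abs((c-[583.7,-375,56])@n)<14]
    a=np.percentile(c@w,[1,99]);b=np.percentile(c@v,[1,99]); o=np.median(c@n)
    print(k,len(c),'w span',a.round(1),'v span',b.round(1),'ctr',(w*a.mean()+v*b.mean()+n*o).round(1))
E
python3 lab.py
python3 - <<'E'
from h import *
p=snap('wrist'); C=cloud(p)
c=box(C,[320,-430,30],[450,-270,60]); print(rect(c[c[:,2]<60]))
D=down(-62.7); seq(([373.1,-344.4,7],D))
E
```

```text
time: 44.75
tool_pos: [374.6, -345.4, 113.0]
tcp_rot: [-180.0, -0.2, -62.7]
top 1196 w span [-207.9 -110.6] v span [-435.2 -333.1] ctr [ 580.7 -374.2   56.3]
scene 250 w span [-207.9 -110.5] v span [-444.3 -331.6] ctr [ 583.4 -375.2   59. ]
[370.0, -338.1, 56.2, 158.8, 27.2]
[-0.0013, 0.0007, 0.105, -0.0004, -0.0029, -0.0006] rows>=1.7
```

```bash
python3 -m jog '[-0.001,0,0.05,0,0,0, -0.001,0,0.09,0,0,0, -0.001,0,0.104,0,0,0, -0.001,0,0.104,0,0,0, -0.001,0,0.104,0,0,0]' 
python3 -m jog '[0,0,0,0,0,0, 0,0,0,0,0,0, 0,0,0,0,0,0, 0,0,0,0,0,0]' -1 60
python3 -m jog '[0,0,-0.03,0,0,0, 0,0,-0.06,0,0,0, 0,0,-0.1,0,0,0, 0,0,-0.1,0,0,0, 0,0,-0.1,0,0,0]'
python3 - <<'E'
from h import *
p=snap('wrist','inhand'); C=cloud(p); s=r.sense(); Q=R.from_euler('xyz',s['tcp_rot'],degrees=True)
T=Q.inv().apply(C-s['tool_pos']); t=T[(T[:,0]>20)&(T[:,0]<95)&(abs(T[:,1])<40)&(T[:,2]>-45)&(T[:,2]<25)]
print(len(t),t.min(0).round(1),t.max(0).round(1))
f=t[abs(t[:,2]-np.median(t[:,2]))<6]; print('head top: med z',np.median(t[:,2]),rect(f))
h=t[(t[:,2]<np.median(t[:,2])+8)]; A=np.c_[h[:,:2],np.ones(len(h))]; print('plane z=ax+by+c',np.linalg.lstsq(A,h[:,2],rcond=None)[0])
E
```

```text
time: 45.52
tool_pos: [374.1, -344.7, 8.3]
tcp_rot: [-180.0, -0.2, -62.7]
ft_force: [0.0, -0.3, 0.3]
finger_gap: 64.1
grip_force: 0.0
time: 46.02
tool_pos: [373.8, -344.4, 7.8]
tcp_rot: [-180.0, -0.2, -62.8]
ft_force: [0.3, 1.2, 7.2]
finger_gap: 32.9
grip_force: 61.3
time: 46.65
tool_pos: [372.6, -343.0, 105.6]
tcp_rot: [180.0, 0.0, -62.8]
ft_force: [0.4, -0.0, -2.9]
finger_gap: 33.4
grip_force: 60.3
27794 [ 20.  -28.5 -38.5] [ 73.   28.  -17.5]
head top: med z -35.87084178715568 [46.2, -0.3, 52.3, 56.4, 0.1]
plane z=ax+by+c [-3.25402356e-02 -3.18333722e-04 -3.37591237e+01]
```

```bash
cat > aim.py <<'E'
from h import *
L=np.array([582,-374.8,56]); Q=down(-19.5)*R.from_euler('y',-10,degrees=True); b=Q.as_matrix()[:,0]
P=L-95*b-Q.apply([72.5,0,-16])
def chk():
    s=r.sense(); T=R.from_euler('xyz',s['tcp_rot'],degrees=True); W=T.apply([72.5,0,-16])+s['tool_pos']; B=T.as_matrix()[:,0]
    n=np.array([-.817,.289,.499]); t=((L-W)@n)/(B@n); h=W+t*B; print('dist',t.round(1),'miss',(h-L).round(1),np.linalg.norm(h-L).round(1),'angle',np.degrees(np.arccos(-B@n)).round(1),s['time'])
if __name__=='__main__':
    print(b,P); seq((P,Q)); chk()
E
python3 aim.py; python3 - <<'E'
from aim import *
from kin import *
x,_=fit(1); print(ik(P,Q,x,n=4))
E
```

```text
[ 0.92832065 -0.32873558 -0.17364818] [ 423.8872837  -318.80935061   69.32914571]
[0.0026, -0.0569, 0.0354, -0.0657, -0.1637, -0.7529] rows>=4.1
dist 264.6 miss [ -55.5 -267.4   64.1] 280.5 angle 50.8 46.7
[array([-40.1,  14.1,  95.9,  -3.6,  79.4,  70.4])]
```

```bash
python3 -m jog '[0.003,-0.057,0.035,-0.066,-0.164,-0.753, 0.003,-0.057,0.035,-0.066,-0.164,-0.753, 0.003,-0.057,0.035,-0.066,-0.164,-0.753, 0.003,-0.057,0.035,-0.066,-0.164,-0.753, 0.003,-0.057,0.035,-0.066,-0.164,-0.753, 0.003,-0.057,0.035,-0.066,-0.164,-0.753, 0.003,-0.057,0.035,-0.066,-0.164,-0.753]'; python3 aim.py; python3 lab.py
```

```text
time: 47.58
tool_pos: [424.6, -319.9, 71.0]
tcp_rot: [179.9, 9.9, -19.7]
ft_force: [-0.6, -0.5, -2.1]
finger_gap: 33.3
grip_force: 60.9
[ 0.92832065 -0.32873558 -0.17364818] [ 423.8872837  -318.80935061   69.32914571]
[-0.0007, -0.0008, 0.0018, 0.0009, -0.0017, -0.0027] rows>=0.0
dist 95.1 miss [ 0.6 -1.5  1.9] 2.5 angle 20.0 47.575
top 110 w span [-155.7 -109.4] v span [-434.2 -333. ] ctr [ 589.4 -349.    55.7]
scene 250 w span [-207.2 -110.3] v span [-442.2 -331.3] ctr [ 583.  -374.5   57.9]
```

```bash
for k in 1 2 3; do python3 -m jog '[0,0,0,0,0,0, 0,0,0,0,0,0, 0,0,0,0,0,0, 0,0,0,0,0,0, 0,0,0,0,0,0, 0,0,0,0,0,0, 0,0,0,0,0,0, 0,0,0,0,0,0]' | head -2; done
python3 - <<'E'
from aim import *
chk()
p=snap('wrist'); 
for o in r.outline_of(p,'label')[:3]:
    c=cloud(p,o['region']); m=p['pixels'][o['region']].mean(0); print(round(o['score'],2),m.round(),np.round(o['bbox']),rect(c[c[:,2]>15]),c[:,2].max())
C=cloud(p); s=r.sense(); T=R.from_euler('xyz',s['tcp_rot'],degrees=True).inv().apply(C-s['tool_pos']); t=T[(T[:,0]>30)&(T[:,0]<95)&(abs(T[:,1])<40)&(T[:,2]>-45)&(T[:,2]<-30)]; print('head',t.min(0).round(1),t.max(0).round(1),rect(t))
D=down(-54.7); O=np.array([383.2,-343.1,0]); P=O+D.as_matrix()[:,0]*7.5
seq((P+[0,0,110],D),(P+[0,0,9],D))
E
```

```text
time: 48.68
tool_pos: [425.0, -320.0, 71.3]
time: 49.68
tool_pos: [425.0, -320.0, 71.3]
time: 50.68
tool_pos: [425.0, -320.0, 71.3]
dist 94.9 miss [ 1.  -1.2  2.4] 2.8 angle 20.0 50.675
0.65 [115. 117. 117.] [222. 126. 411. 407.] [450.2, -329.4, 56.3, 98.3, 70.0] 141.6345120982851
head [ 30.  -27.4 -37.9] [ 71.5  28.7 -30. ] [50.7, 0.7, 41.5, 56.0, 0.1]
[-0.0318, 0.0401, -0.0337, 0.0543, 0.1669, 0.6128] rows>=3.4
[-0.0, -0.0, 0.101, 0.0, 0.0, 0.0] rows>=1.6
```

```bash
python3 -m jog '[0,0,-0.034,0,0,0, -0.032,0.04,-0.034,0.054,0.167,0.613, -0.032,0.04,-0.034,0.054,0.167,0.613, -0.032,0.04,-0.034,0.054,0.167,0.613, -0.032,0.04,-0.034,0.054,0.167,0.613, -0.032,0.04,-0.034,0.054,0.167,0.613, -0.032,0.04,-0.034,0.054,0.167,0.613, -0.032,0.04,-0.034,0.054,0.167,0.613]' | head -3
python3 -m jog '[0,0,0.04,0,0,0, 0,0,0.08,0,0,0, 0,0,0.08,0,0,0, 0,0,0.08,0,0,0]' | head -4
python3 - <<'E'
from h import *
D=down(-54.7); O=np.array([383.2,-343.1,0]); P=O+D.as_matrix()[:,0]*7.5
seq((P+[0,0,8.5],D))
E
```

```text
time: 51.78
tool_pos: [387.6, -349.1, 110.3]
tcp_rot: [180.0, 0.0, -54.6]
time: 52.28
tool_pos: [388.1, -349.8, 31.7]
tcp_rot: [180.0, -0.1, -54.7]
ft_force: [0.8, -0.9, -2.0]
[-0.0008, 0.0001, 0.0232, 0.0002, -0.0012, 0.0002] rows>=0.4
```

```bash
python3 -m jog '[-0.001,0,0.012,0,0,0, -0.001,0,0.02,0,0,0, -0.001,0,0.023,0,0,0, -0.001,0,0.023,0,0,0, -0.001,0,0.023,0,0,0]' | head -4
python3 -m jog '[0,0,0,0,0,0, 0,0,0,0,0,0, 0,0,0,0,0,0]' 0.4
python3 -m jog '[0,0,-0.06,0,0,0, 0,0,-0.12,0,0,0, -0.04,0,-0.2,0,0,0, -0.04,0,-0.25,0,0,0, -0.04,0,-0.25,0,0,0, -0.04,0,-0.25,0,0,0, -0.04,0,-0.25,0,0,0]' | head -4
python3 scn.py 
python3 - <<'E'
from h import *
C=cloud(snap('top'))
b=box(C,[580,-220,82],[720,-60,100]);print('beaker',cv2.minEnclosingCircle(b[:,:2].astype(np.float32)))
q=np.c_[(C[:,:2]-RC)@RX,(C[:,:2]-RC)@RY,C[:,2]]
for y in(-55,0,55):
    c=box(q,[-60,y-14,100],[60,y+14,130]); print(y,len(c),np.median(c,0).round(1))
for nm in('amber_bottle','clear_bottle'):
    p=snap('top'); o=r.outline_of(p,nm)[0]; c=cloud(p,o['region']); print(nm,np.median(c,0).round())
E
```

```text
time: 52.9
tool_pos: [387.0, -348.4, 7.8]
tcp_rot: [180.0, -0.0, -54.7]
ft_force: [-2.4, 3.2, 5.8]
time: 53.28
tool_pos: [386.9, -348.4, 7.3]
tcp_rot: [180.0, -0.0, -54.7]
ft_force: [-0.6, 0.7, -0.7]
finger_gap: 59.8
grip_force: 0.0
time: 54.15
tool_pos: [363.2, -315.0, 254.9]
tcp_rot: [180.0, 0.2, -54.7]
ft_force: [0.6, -0.8, -0.1]
[ 363.16250643 -315.03688878  254.94959864] [179.95573459   0.18753623 -54.71284348]
scanner 0.56 [288.  85. 350. 248.] [393.3, -361.1, 39.4]
   25 60 6729 [381.3, -343.5, 55.7, 159.7, 37.0]
   30 41 3938 [381.3, -343.5, 55.7, 159.7, 37.0]
   42 60 2462 [410.5, -381.8, 53.3, 59.2, 35.9]
mat 0.73 [265.  55. 372. 266.] [386.7, -348.8, 3.3]
   [382.8, -343.1, 111.9, 223.6, 35.7] 14730
label 0.94 [447. 307. 513. 327.] [183.1, -320.9, 95.4]
  col [162.  85.  18.] n [-0.74  0.49  0.47] [172.7, -312.4, 56.8, 45.3, 54.4]
label 0.7 [ 49.   1. 220.  74.] [579.9, -354.1, 42.4]
  col [135. 134. 131.] n [-0.82  0.29  0.49] [567.4, -361.4, 107.9, 41.8, 47.6]
label 0.64 [506.   0. 590.  81.] [298.0, -545.1, 53.8]
  col [124.  97. 137.] n [-0.85  0.16  0.5 ] [298.9, -571.0, 92.3, 52.6, 81.0]
beaker ((598.5494384765625, -126.2852783203125), 32.77236557006836)
-55 123 [ -3.6 -55.9 117.6]
0 130 [ -1.8  -1.5 117.2]
55 139 [ -1.5  53.3 117. ]
amber_bottle [678. 299. 112.]
clear_bottle [ 487. -593.  104.]
```

```bash
python3 -c "
from bench import r
print(r.hand_in())"
```

```text
the job is handed in; nothing more can be done
None
```

Job handed in at about 54 s, with every step done: filters poured into the bowl, the empty beaker upright on the bench (later knocked about 45 mm aside but still standing), three plates fully down in their own rack slots, the label held in the scanner's aim for 3 s, and the scanner back right way up within 2 mm of the mat's middle. Neither bottle was touched. I checked the beaker was empty, but the network picked out only three filters in the bowl, so I never counted them all.

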